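# Close up two tiles in the corner of the layout board

### The arm

A 6-joint arm with a two-finger parallel gripper is mounted at the origin on the work surface. World frame = base frame: x ahead of the robot, y to its left, z up, the work surface at z = 0. Lengths are in m, angles in degrees, forces in N, time in s.
With the tool pointing down it reaches from about 0.425 to 0.95 m from the base axis. Payload 14.7 kg.
Tool frame: the origin (TCP) lies midway between the tips of the shut fingers; the grasp point (between the pads) lies 19 mm behind it; z points along the fingers, y is the direction in which the jaws open and shut (so a half turn about z gives the same grasp; the last joint's range is limited). The gripper opens to 85 mm and grips with 20 to 120 N. Pads are 22 mm wide; open, the fingers measure 114 mm over their backs; the gripper's body (76 mm by 85 mm) begins 54 mm behind the grasp point. The pads swing forward as they close: fully open they stand 13 mm farther back than shut.
Start: joints at [65.741, 27.513, 91.461, -0, 61.026, -2.67], TCP at [0.239, 0.604, 0.231] pointing down, gripper open.
Joint ranges: [-157.49, 157.49], [-46.99, 117.5], [13.45, 153.17], [-89.5, 269.5], [5.16, 153.95], [-167.48, 167.48]. Speed limits (degrees/s): [108.29, 108.29, 136.94, 172.46, 172.46, 172.46].

### API

Orientations are given as [roll, pitch, yaw] about the fixed x, y, z axes, in that order (R = Rz(yaw) Ry(pitch) Rx(roll)).
In Python, from bench import ctrl gives the robot as it stands.
- The arm moves only by the tool jog_arm, never from a script. Its argument "motion" is a list of rows, each a list of 3 entries, a list of its own where there are three numbers: the closure in counts, from 0 (fully open) to 255 (shut), then the shift along the tool's x, y, z in mm, then the turn about the tool's z in units of 5 degrees (1.0 is 5 degrees). A call has 1 to 20 rows; each row is the pose to reach, as a shift and turn from the pose commanded when the call began, along the tool's axes at that moment; what a row does not reach only later rows make up. A row lasts 1/10 s, in which the tool goes at most 50 mm and 8.59 degrees, less where a joint would pass 70% of its speed; a pose out of reach is approached as far as the arm can. A call with a gripper value outside its range is refused whole. The fingers move at their own pace and stop on an object; "newtons" is the grip in N (left out, the last holds). Time passes only in rows, so rows that repeat a pose let the fingers close. It gives the time, the measured TCP pose, the force and the opening at its end, in the units of the state.
- ctrl.state(): the state, without advancing time (a new reading comes with each control period).
- ctrl.camera(name): name is "scene" or "top"; returns (picture, depth): 420x560x3 uint8, red, green, blue; 420x560 float32, m along the optical axis (not along the pixel's ray), 0 where there is no reading.
- ctrl.camera_params(name): a dict with "camera_matrix" (3x3 intrinsics, pixels), "k1" (the pictures are not rectified: a ray, as slopes to the right and down, at radius r is drawn at 1 + k1 r^2 times it, then the intrinsics apply), "R" (3x3) and "t" (3): a world point X has camera coordinates R X + t. Camera axes: x right, y down, z forward; pixel columns grow to the right and rows downward; lengths in m; the calibration is good to about 2 mm. A picture is of the moment at which its call begins. camera_params takes no time and is no camera call.
- ctrl.hand_in(): hands the job in, once; it reports no verdict.
Trained networks look in the newest picture that a camera, given by its name, has taken for a name from the list of things; names that differ only in an ending like _2 or _b are one class to them, and where a whole thing is asked for, a point or a joint stands for the part that bears it (a point fixed in the world has none). Each returns a list of dicts, best first, with "conf" (0 to 1); they miss things now and then, are a little off and sometimes report something else, mostly with a low value. They report only what shows in the picture. A call takes as long as a camera call. They do not tell look-alikes from the thing itself.
- ctrl.look_for(label, camera): "bbox" ([left, top, width, height] in pixels, round what is visible of it).
The state is a dict: "clock": time; "q": joint angles; "qd": joint speeds; "joint_efforts": joint torques, N m; "ee_pos": TCP position; "tcp_rot": TCP orientation; "contact_force": force on the tool from outside, world axes, zero at the start; "wrist_torque": the same for the moment, N m; "grip_width": finger opening in m.
Only numpy, scipy, OpenCV 4.12 (cv2) and the standard library are available. Lean on these libraries where they do the work, as an engineer would, in place of code of your own. Each camera call takes 0.05 s, during which the arm holds its last target.

### The job

Two bare stoneware tiles, a square one and a half tile, lie loose on the plywood layout board; with the fingertips push them along the board, gently, up into the corner of its two raised wooden fences, so that one pattern can be painted across both. Both must end flat against the far fence, one of them (whichever lies nearer) also tight against the left-hand fence and the other closed up against it, full edge to full edge without a gap. Only push the tiles, do not pinch or lift them, and leave everything else on the bench where it is.

Things in the scene. Friction and masses are not known exactly. Their poses are not given: they have to be found in the camera images.
- layout_board: Plywood board 340 (x) by 460 mm (y), fixed to the bench, placed and slightly turned anew each time; origin under its centre at bench level, x away from the robot, y to the left. Upper face 15 mm above the bench. Two wooden fences 20 mm wide stand 14 mm above that face: along the far edge (inner face at board x = +150 mm) and the left edge (inner face at y = +210 mm). Near and right edges are open.
- corner (a point): The inner corner of the two fences, on the board's upper face, at (150, 210, 15) mm in the board's frame; axes as the board's.
- square_tile: Loose square tile, dark grey bare stoneware, 120 x 120 x 12 mm, 0.27 to 0.43 kg, flat on the board, left or right of the half tile; origin at the centre of its underside, axes along its sides. Starts turned up to 0.25 rad from the board, its far edge 40 to 80 mm short of the far fence. Slides with ordinary friction (a few N); its edges chip if the fingers press or squeeze with over 60 N.
- half_tile: Loose half tile of the same stoneware, 120 (its x) by 60 mm (its y), 12 mm thick, 0.13 to 0.22 kg, flat on the board, long sides towards the far fence (within 0.25 rad) and as far short of it; origin at the centre of its underside. The gap between the tiles is at least 50 mm at the start. It ends with a long side against the square tile. Its edges chip too at over 60 N.
- underglaze_pot: Loose bystander, to be left alone: small white screw-top pot with a black lid, 42 mm diameter, 45 mm high, standing on the board's near left part; origin at the centre of its underside.
- pencil: Loose bystander, to be left alone: dark red hexagonal pencil, 170 mm long, 7.5 mm thick, lying on the board along its near edge; origin under its middle, x along it.
- big_pot: Loose bystander, to be left alone: white screw-top pot with a white lid, 62 mm diameter, 70 mm high, on the bench left of the board; origin at the centre of its underside.
- oval_plaque: Loose bystander, to be left alone: grey stoneware plaque with round ends, 230 x 100 x 10 mm, on the bench right of the board; origin at the centre of its underside, x along it.
- notched_plaque: Loose bystander, to be left alone: grey stoneware plaque with a cut-away corner, about 150 x 170 x 10 mm, on the bench right of the board; origin at the middle of its underside.
- tub_lid: Loose bystander, to be left alone: flat white plastic lid, 134 mm diameter, 7 mm high, on the bench left of the board; origin at the centre of its underside.
- brush: Loose bystander, to be left alone: flat brush with a blue handle, 215 mm long, 12 mm thick, on the bench left of the board; origin under it near the middle, x towards the bristles.
Things that resemble listed ones, but are neither listed nor needed, are in the scene too. Leave any purple look-alike of the square_tile alone.

How it is judged (in metres and radians):
At the end, for the whole second after the job is handed in: Both tiles lie flat on the board, at rest, square to it within 2 degrees and within 3 mm of the far fence; the one in the corner is within 3 mm of the left-hand fence and the other within 3 mm of its neighbour (square tile and half tile may be either way round) (x of square_tile in the frame of corner between -0.063 and -0.057 m and angle between the x axis of each of square_tile, half_tile and the x axis of layout_board, either way round below 0.035 rad and z of each of square_tile, half_tile in the frame of corner below 0.003 m and angle between each of square_tile, half_tile's own z axis and vertical below 0.03 rad and linear speed of each of square_tile, half_tile below 0.01 m/s and x of half_tile in the frame of corner between -0.063 and -0.057 m and ((y of square_tile in the frame of corner between -0.063 and -0.057 m and y of half_tile in the frame of corner between -0.155 and -0.145 m and horizontal distance between square_tile and half_tile below 0.093 m) or (y of half_tile in the frame of corner between -0.033 and -0.027 m and y of square_tile in the frame of corner between -0.125 and -0.115 m and horizontal distance between half_tile and square_tile below 0.093 m))); the robot touches nothing.
It fails at once if a tile is lifted off the board or tipped up (height (world z) of any of square_tile, half_tile above 0.023 m or angle between any of square_tile, half_tile's own z axis and vertical above 0.12 rad).
It fails at once if the fingers press or squeeze a tile with more than 60 N (contact force between the fingers and square_tile above 60 N or contact force between the fingers and half_tile above 60 N).
It fails at once if a pot, the pencil, a plaque, the tub lid or the brush is moved more than 15 mm (distance of any of underglaze_pot, big_pot, pencil, oval_plaque, notched_plaque, tub_lid, brush from where it was at the start of the episode above 0.015 m).
It also fails if it takes over 72 s, if anything falls off the work surface, if the arm or the gripper's body presses on something with over 40 N, if the wrist force passes 120 N, or if a joint passes its speed limit or range.

## Working session

There is one attempt and no reset: what is moved stays moved. The work goes in short steps, Python scripts to look and compute and a tool call to move; the robot and the scene stay as the last step left them, time stands still between calls to the robot, and variables do not carry over. Pictures are saved under pics/ and viewed, and the job is handed in when it is done.

Besides the shell and the picture viewer there is one more tool, called after "Emit:" by a JSON object that holds its "op" and its "data". jog_arm: Moves the arm, as the interface text tells. Its arguments: {"type":"object","properties":{"motion":{"type":"array","items":{"type":"array"}},"newtons":{"type":"number"}},"required":["motion"]}

```bash
ls; mkdir -p pics; python3 - <<'E'
from bench import ctrl
import cv2,json
s=ctrl.state();print({k:s[k] for k in s})
for c in ['scene','top']:
    p,d=ctrl.camera(c); cv2.imwrite(f'pics/{c}0.png',p[:,:,::-1]); 
    import numpy as np; np.save(f'd_{c}.npy',d)
    print(c,ctrl.camera_params(c))
E
```

```text
pics
{'clock': 0.0, 'q': array([ 6.57400153e+01,  2.75474762e+01,  9.14952277e+01, -1.12342148e-03,
        6.10282322e+01, -2.66981679e+00]), 'qd': array([ 0.01375255, -0.12524719,  0.04946725, -0.04185124,  0.09102583,
       -0.00544522]), 'joint_efforts': array([-8.54042128e-06, -9.50639820e+01, -4.30176365e+01, -9.39340407e-05,
        1.24753287e-02, -8.24129279e-05]), 'ee_pos': array([0.2389814 , 0.6040013 , 0.23068974]), 'tcp_rot': array([-1.79929095e+02, -2.32312663e-03,  1.58410375e+02]), 'contact_force': array([ 0.01457595, -0.80439273, -0.64210991]), 'wrist_torque': array([0.01635231, 0.01676899, 0.05374998]), 'grip_width': 0.08528101891389431}
scene {'camera_matrix': array([[488.55541832,   0.        , 283.09727533],
       [  0.        , 488.55541832, 207.98228064],
       [  0.        ,   0.        ,   1.        ]]), 'k1': 0.034801102105955876, 'R': array([[-0.25676415,  0.96623487,  0.02150233],
       [ 0.59224151,  0.17488409, -0.78655295],
       [-0.7637553 , -0.18922402, -0.61714837]]), 't': array([ 0.11666221, -0.21678871,  1.69157123])}
top {'camera_matrix': array([[422.920385  ,   0.        , 278.41845478],
       [  0.        , 422.920385  , 208.79107607],
       [  0.        ,   0.        ,   1.        ]]), 'k1': -0.013771351135000623, 'R': array([[ 0.01477024, -0.99988936, -0.00176511],
       [-0.9959721 , -0.01455619, -0.0884743 ],
       [ 0.08843882,  0.00306479, -0.9960769 ]]), 't': array([0.01641646, 0.47510878, 1.24520937])}
```

View pics/top0.png

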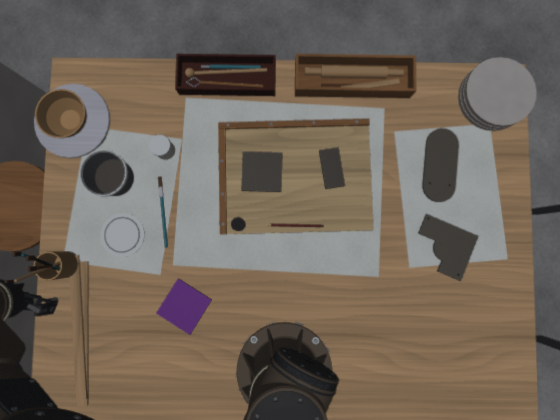

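View pics/scene0.png

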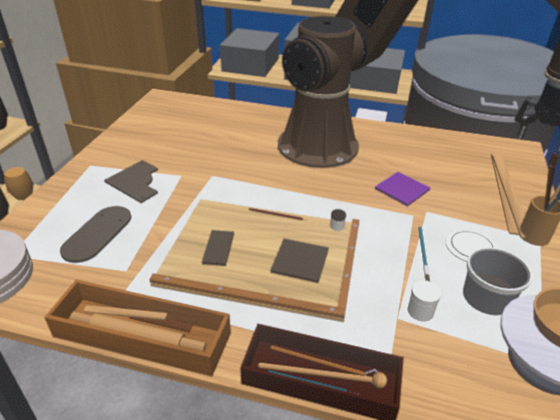

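The top view shows the square tile at about (262,172) and the half tile at (331,168), both on the board. The fences run along the far (upper) edge and the left edge. The pot is at (238,224) and the pencil at (297,225).

Things that could be mistaken for the tiles:
- **Square tile:** the purple square at (184,306). It is purple and off the board, so I reject it.
- **Half tile:** the plaques at (440,165) and (448,246). They are on the bench to the right, so I reject them.

I choose (262,172) and (331,168), and will check them in a close crop.

```bash
cat > h.py <<'E'
import numpy as np, cv2
from bench import ctrl
def ray_pts(px,cam,z):
    P=ctrl.camera_params(cam);K=P['camera_matrix'];R=P['R'];t=P['t']
    px=np.atleast_2d(np.asarray(px,float))
    # k1 model: cv2 distortion (k1,0,0,0)
    u=cv2.undistortPoints(px.reshape(-1,1,2),K,np.array([P['k1'],0,0,0,0.])).reshape(-1,2)
    d=np.c_[u,np.ones(len(u))]@R   # R^T d
    c=-R.T@t
    s=(z-c[2])/d[:,2]
    return (c+d*s[:,None])[:,:2]
def proj(X,cam):
    P=ctrl.camera_params(cam)
    rv=cv2.Rodrigues(P['R'])[0]
    return cv2.projectPoints(np.asarray(X,float).reshape(-1,1,3),rv,P['t'],P['camera_matrix'],np.array([P['k1'],0,0,0,0.]))[0].reshape(-1,2)
def crop(img,x0,y0,x1,y1,s,name):
    cv2.imwrite(name,cv2.resize(img[y0:y1,x0:x1,::-1],None,fx=s,fy=s,interpolation=cv2.INTER_CUBIC))
E
python3 - <<'E'
from h import *
p=cv2.imread('pics/top0.png')[:,:,::-1]
crop(p,205,105,385,245,4,'pics/c0.png')
g=p.astype(int).sum(2)/3
for r in (172,168): print(g[r,215:375].astype(int))
print(p[172,262],p[168,331],p[140,300])
p=cv2.imread('pics/scene0.png')[:,:,::-1]
crop(p,145,190,370,320,3.5,'pics/c1.png')
E
```

```text
[154 152 151 143  85  70  70  71  69  69  65 104 108 107 107 108 108 107
 108 107 108 108 107 107 107 107 103  74  62  61  61  61  61  61  60  61
  60  60  61  61  61  60  60  61  61  60  60  60  60  60  59  60  60  60
  60  59  60  58  59  58  59  59  59  59  59  61  70  96  99 100  99 100
 100 101 101 101 101 101 101 101 101 102 101 102 102 101 102 102 102 102
 102 102 102 102 102 103 102 102 102 102 102 102 102 102 102 102  96  65
  59  58  57  57  57  56  56  57  56  56  56  56  56  56  56  54  55  54
  56  69  98 103 103 103 102 102 103 102 103 102 102 103 103 103 103 104
 103 103 103 104 103 103 103 103 103 103 104 113 134 149 149 150]
[152 152 148 115  79  70  71  70  69  69  62 100 104 104 104 104 104 104
 105 104 105 104 105 105 105 105  99  73  62  61  61  61  61  61  60  61
  60  60  60  61  60  60  60  60  60  61  59  60  59  60  60  60  60  59
  60  60  60  59  59  59  59  60  59  59  59  61  68  85 103 105 105 105
 105 105 104 104 104 105 104 105 105 104 104 104 104 104 104 104 103 103
 103 104 103 102 103 102 103 102 102 101 102 101 101 101 101  97  76  55
  56  56  56  57  57  56  56  57  56  56  56  55  55  55  54  55  55  55
  59  77  97  99  99  98  99  99  99 102 102 102 101 102 101 101 100 101
 101 100 101 100  99  99  99 101 104 104 105 118 145 149 148 148]
[63 60 58] [59 57 54] [117 103  80]
```

View pics/c0.png

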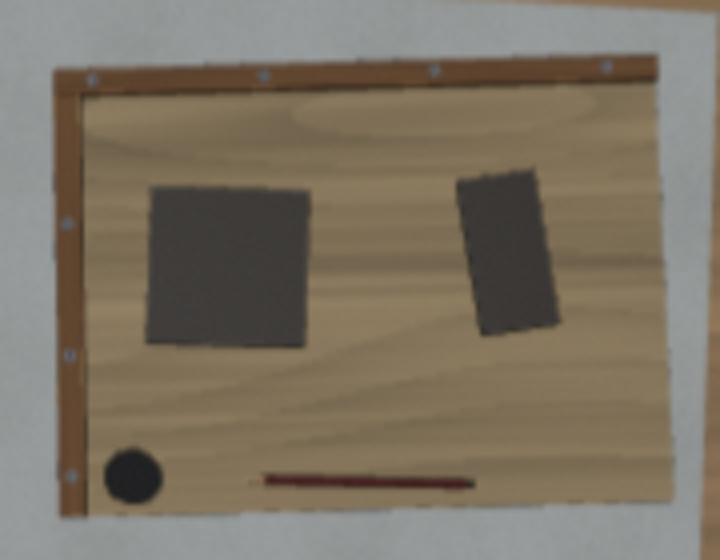

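View pics/c1.png

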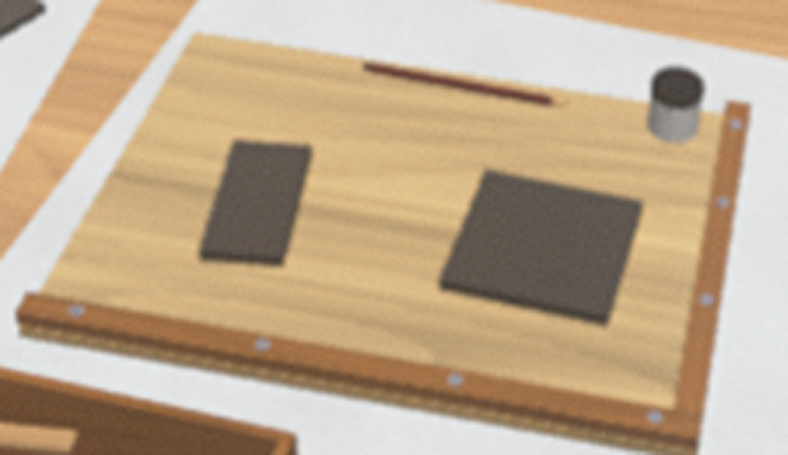

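The crops confirm it: the square tile is left of the half tile, both bare dark grey. Next I fit their poses and the board's.

```bash
cat >> h.py <<'E'
from scipy.optimize import minimize
S=8
def render(polys,x0,y0,x1,y1):
    m=np.zeros(((y1-y0)*S,(x1-x0)*S),np.uint8)
    for q in polys:
        q=((q-[x0-0.5,y0-0.5])*S-0.5)
        cv2.fillPoly(m,[np.round(q*16).astype(np.int32)],255,shift=4)
    return cv2.resize(m,(x1-x0,y1-y0),interpolation=cv2.INTER_AREA)/255.
def T(b,pts):
    c,s=np.cos(b[2]),np.sin(b[2]); pts=np.asarray(pts,float); o=pts.copy()
    o[:,0]=b[0]+c*pts[:,0]-s*pts[:,1]; o[:,1]=b[1]+s*pts[:,0]+c*pts[:,1]; return o
def tile_polys(b,lx,ly,cam):
    c=np.array([[sx*lx/2,sy*ly/2,z] for z in(.015,.027) for sx in(-1,1) for sy in(-1,1)])
    q=proj(T(b,c),cam); return [cv2.convexHull(q.astype(np.float32)).reshape(-1,2)]
def fit(f,soft,box,b0,sc=(.01,.01,.05)):
    x0,y0,x1,y1=box; so=soft[y0:y1,x0:x1]; k=np.array(sc)
    g=lambda u:((render(f(b0+u*k),*box)-so)**2).sum()
    b0=np.array(b0)
    best=None
    u=np.zeros(3)
    for st in(1,.3,.1):
        r=minimize(g,u,method='Nelder-Mead',options=dict(initial_simplex=np.vstack([u,u+np.eye(3)*st]),xatol=1e-3,fatol=1e-3)); u=r.x
    return b0+u*k,r.fun
def fence_polys(b,cam):
    z=.029
    p1=[[.150,.230,z],[.170,.230,z],[.170,-.230,z],[.150,-.230,z]]
    p2=[[-.170,.210,z],[.170,.210,z],[.170,.230,z],[-.170,.230,z]]
    return [proj(T(b,p),cam) for p in(p1,p2)]
def board_all(b,cam):
    out=[[sx*.17,sy*.23,.015] for sx,sy in((1,1),(1,-1),(-1,-1),(-1,1))]
    return [proj(T(b,out),cam)]+fence_polys(b,cam)
E
python3 - <<'E'
from h import *
p=cv2.imread('pics/top0.png')[:,:,::-1].astype(float)
print([p[y,x] for x,y in((222,180),(240,123),(340,121),(228,180),(300,140),(210,180),(262,172))])
c=ray_pts([[226,129],[369,126],[219.5,122],[373,231]],'top',.02);print(c)
P=ctrl.camera_params('top');print(-P['R'].T@P['t'])
hsv=cv2.cvtColor(p.astype(np.uint8),cv2.COLOR_RGB2HSV);print([hsv[y,x] for x,y in((222,180),(240,123),(340,121),(228,180),(300,140),(210,180))])
E
```

```text
[array([97., 69., 47.]), array([93., 68., 47.]), array([96., 69., 47.]), array([138., 121.,  93.]), array([117., 103.,  80.]), array([149., 153., 152.]), array([63., 60., 58.])]
[[ 0.71691894  0.18689986]
 [ 0.73260946 -0.24929378]
 [ 0.73850623  0.20735121]
 [ 0.41251595 -0.25976317]]
[0.36282777 0.01951411 1.28238818]
[array([ 13, 131,  97], dtype=uint8), array([ 14, 126,  93], dtype=uint8), array([ 13, 130,  96], dtype=uint8), array([ 19,  83, 138], dtype=uint8), array([ 19,  81, 117], dtype=uint8), array([ 83,   7, 153], dtype=uint8)]
```

```bash
cat >> h.py <<'E'
def measure(p,cam,board0,sq0,ha0,do_board=True):
    p=p.astype(float); R,G,B=p[...,0],p[...,1],p[...,2]; out={}
    if do_board:
        box=(205,108,385,245) if cam=='top' else None
        # fence: soft on saturation-like with dark = fence
        rb=R/np.maximum(B,1)
        soft=np.clip((rb-1.5)/.5,0,1); soft[p.sum(2)/3>95]*=.3
        m=np.zeros(soft.shape,np.uint8); 
        q=np.vstack(fence_polys(board0,cam)); 
        for poly in fence_polys(board0,cam): cv2.fillPoly(m,[np.round(poly).astype(np.int32)],1)
        m=cv2.dilate(m,np.ones((13,13)))
        out['fence']=fit(lambda b:fence_polys(b,cam),soft*m,box,board0)
    return out
def tilefit(p,cam,b0,lx,ly,m=14):
    p=p.astype(float); g=p.sum(2)/3
    # normalise locally: tile dark level vs. board bright level, by projected hull
    q=tile_polys(b0,lx,ly,cam)[0]
    x0,y0=np.floor(q.min(0)).astype(int)-m; x1,y1=np.ceil(q.max(0)).astype(int)+m
    box=(x0,y0,x1,y1)
    sat=(p[...,0]-p[...,2])
    wood=np.median(sat[y0:y1,x0:x1][sat[y0:y1,x0:x1]>20]); t=5.
    soft=np.clip((wood-sat)/(wood-t),0,1)
    M=np.zeros(soft.shape,np.uint8); cv2.fillConvexPoly(M,np.round(q).astype(np.int32),1); M=cv2.dilate(M,np.ones((2*m-7,2*m-7)))
    return fit(lambda b:tile_polys(b,lx,ly,cam),soft*M,box,b0)
E
python3 - <<'E'
from h import *
p=cv2.imread('pics/top0.png')[:,:,::-1]; s=cv2.imread('pics/scene0.png')[:,:,::-1]
yaw=.036
ci=np.array([.7169,.1869]); R=np.array([[np.cos(yaw),-np.sin(yaw)],[np.sin(yaw),np.cos(yaw)]])
b0=np.r_[ci-R@[.15,.21],yaw]; print(b0)
o=measure(p,'top',b0,0,0)['fence'];print('board',o)
b=o[0]
sq0=np.r_[ray_pts([[262,172]],'top',.021)[0],-.03]; ha0=np.r_[ray_pts([[331.5,168]],'top',.021)[0],.15]
r={}
for cam,im in(('top',p),('scene',s)):
    for n,x0,lx,ly in(('sq',sq0,.12,.12),('ha',ha0,.12,.06)):
        f=tilefit(im,cam,x0,lx,ly);print(cam,n,f); r[cam,n]=f[0]
    im2=np.ascontiguousarray(cv2.resize(im,None,fx=4,fy=4,interpolation=cv2.INTER_CUBIC))
    for q in tile_polys(r[cam,'sq'],.12,.12,cam)+tile_polys(r[cam,'ha'],.12,.06,cam)+board_all(b,cam):
        cv2.polylines(im2,[np.round((q+.5)*4*16).astype(np.int32)],True,(0,255,0),1,shift=4)
    x0,y0,x1,y1=(205,105,385,245) if cam=='top' else (145,190,345,320)
    cv2.imwrite(f'pics/o_{cam}.png',im2[y0*4:y1*4,x0*4:x1*4,::-1])
E
```

```text
[ 0.57455556 -0.02836277  0.036     ]
board (array([ 0.57364226, -0.02662931,  0.04039047]), np.float64(218.37249525301758))
top sq (array([ 0.58760254,  0.07598333, -0.0139647 ]), np.float64(13.383067516767056))
top ha (array([ 0.6017678 , -0.13491386,  0.17382789]), np.float64(11.226369451920203))
scene sq (array([ 0.5862945 ,  0.07769413, -0.01163127]), np.float64(89.38976190817208))
scene ha (array([ 0.60008359, -0.13309749,  0.17640102]), np.float64(55.58184206074586))
```

```bash
ls pics
```

```text
c0.png
c1.png
o_scene.png
o_top.png
scene0.png
top0.png
```

View pics/o_top.png

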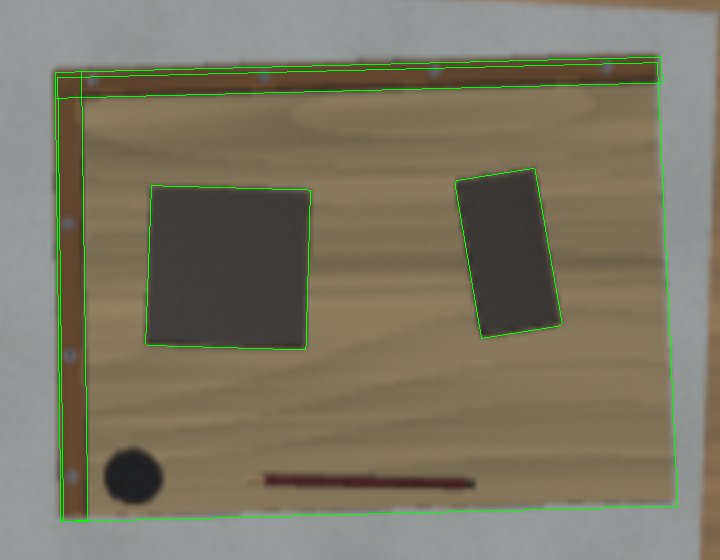

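View pics/o_scene.png

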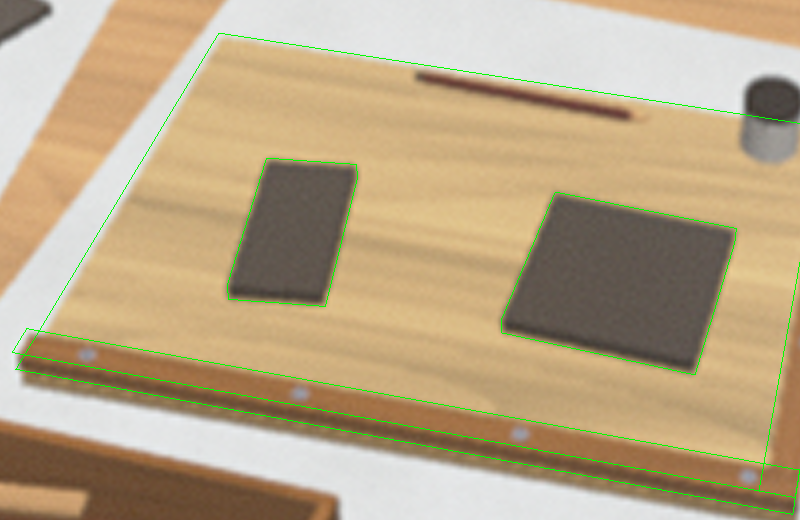

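```bash
cat >> h.py <<'E'
def boardfit(p,b0,cam):
    p=p.astype(float); sat=(p[...,0]-p[...,2]); 
    q=np.vstack(board_all(b0,cam)); x0,y0=np.floor(q.min(0)).astype(int)-4; x1,y1=np.ceil(q.max(0)).astype(int)+4
    box=(x0,y0,x1,y1)
    soft=np.clip((sat+3)/38.,0,1)
    hull=cv2.convexHull(q.astype(np.float32)).reshape(-1,2)
    M=np.zeros(soft.shape,np.uint8); cv2.fillConvexPoly(M,np.round(hull).astype(np.int32),1)
    soft[cv2.erode(M,np.ones((11,11)))>0]=1
    soft*=cv2.dilate(M,np.ones((9,9)))
    return fit(lambda b:board_all(b,cam),soft,box,b0)
E
python3 - <<'E'
from h import *
p=cv2.imread('pics/top0.png')[:,:,::-1]
b,f=boardfit(p,np.array([.5745,-.0275,.037]),'top');print(b,f)
im2=np.ascontiguousarray(cv2.resize(p,None,fx=4,fy=4,interpolation=cv2.INTER_CUBIC))
for q in board_all(b,'top'):
        cv2.polylines(im2,[np.round((q+.5)*4*16).astype(np.int32)],True,(0,255,0),1,shift=4)
x0,y0,x1,y1=(205,105,385,245)
cv2.imwrite(f'pics/o_top2.png',im2[y0*4:y1*4,x0*4:x1*4,::-1])
E
```

```text
[ 0.57614241 -0.02497818  0.03952127] 48.44820216175113
```

View pics/o_top2.png

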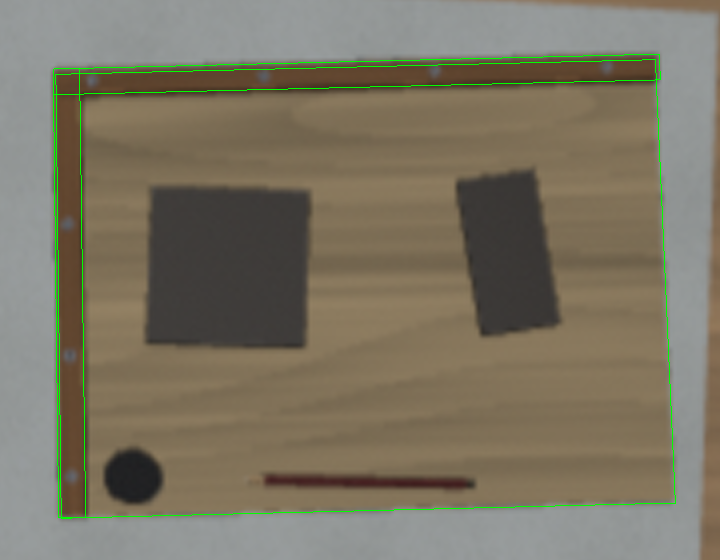

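Fitted poses:

| Item | x (m) | y (m) | Yaw (rad) |
|---|---|---|---|
| Board | 0.5755 | -0.026 | 0.039 |
| Square tile | 0.587 | 0.077 | -0.013 |
| Half tile | 0.601 | -0.134 | 0.175 |

The square tile is nearer the left fence, so it goes in the corner. I'll write a small helper that turns targets given in the board's frame into tool shifts.

```bash
cat > go.py <<'E'
import sys; from h import *
BD=np.array([.5755,-.026,.039])
def rep():
    s=ctrl.state(); c,n=np.cos(BD[2]),np.sin(BD[2]); d=s['ee_pos'][:2]-BD[:2]
    bx,by=c*d[0]+n*d[1],-n*d[0]+c*d[1]
    print('t',round(s['clock'],2),'ee',s['ee_pos'].round(4),'board',np.round([bx*1e3,by*1e3],1),'rot',s['tcp_rot'].round(2),'F',s['contact_force'].round(1),'w',round(s['grip_width'],4))
    return s
def to(bx,by,z,yawoff):
    """board-frame target mm, z mm world, tool yaw relative to board deg"""
    s=rep(); w=T(BD,[[bx/1e3,by/1e3,z/1e3]])[0]; d=(w-s['ee_pos'])*1e3
    y=np.radians(s['tcp_rot'][2]); tx=np.cos(y)*d[0]+np.sin(y)*d[1]; ty=np.sin(y)*d[0]-np.cos(y)*d[1]
    dy=(np.degrees(BD[2])+yawoff-s['tcp_rot'][2]+180)%360-180
    print('shift',np.round([tx,ty,-d[2]],1),'turn',round(-dy/5,3),'world',w.round(4))
if __name__=='__main__': to(*map(float,sys.argv[1:]))
E
python3 go.py -80 102 120 180
python3 - <<'E'
from h import *; from go import BD
r=np.array([[np.cos(BD[2]),np.sin(BD[2])],[-np.sin(BD[2]),np.cos(BD[2])]])
for n,px,z in(('pot',(238,224),.06),('pencil',(297,225),.02)): print(n,r@(ray_pts([px],'top',z)[0]-BD[:2]))
E
```

```text
t 0.1 ee [0.239  0.6041 0.2307] board [-311.7  642.7] rot [-179.94   -0.    158.41] F [-0.5  0.2 -0.3] w 0.0854
shift [-430.4 -401.   110.7] turn -4.765 world [0.4916 0.0728 0.12  ]
pot [-0.14345362  0.17128058]
pencil [-0.14852207 -0.00101598]
```

Emit:
{"op": "jog_arm", "data": {"motion": [[75, [-430, -401, 110], -4.77], [75, [-430, -401, 110], -4.77], [75, [-430, -401, 110], -4.77], [75, [-430, -401, 110], -4.77], [75, [-430, -401, 110], -4.77], [75, [-430, -401, 110], -4.77], [75, [-430, -401, 110], -4.77], [75, [-430, -401, 110], -4.77], [75, [-430, -401, 110], -4.77], [75, [-430, -401, 110], -4.77], [75, [-430, -401, 110], -4.77], [75, [-430, -401, 110], -4.77], [75, [-430, -401, 110], -4.77], [75, [-430, -401, 110], -4.77], [75, [-430, -401, 110], -4.77], [75, [-430, -401, 110], -4.77]], "newtons": 40}}

```text
clock: 1.7
ee_pos: [0.491, 0.0744, 0.1215]
tcp_rot: [180.0, 0.0, -177.6]
contact_force: [-0.6, -0.7, -1.0]
grip_width: 0.0603
```

```bash
python3 go.py -80 102 22 180; python3 - <<'E'
from h import *
for c in('top','scene'):
    p,d=ctrl.camera(c); cv2.imwrite(f'pics/{c}1.png',p[:,:,::-1])
E
```

```text
t 1.7 ee [0.491  0.0744 0.1215] board [-80.5 103.7] rot [ 180.      0.   -177.64] F [-0.6 -0.7 -1. ] w 0.0603
shift [-0.5 -1.7 99.5] turn 0.025 world [0.4916 0.0728 0.022 ]
```

View pics/scene1.png

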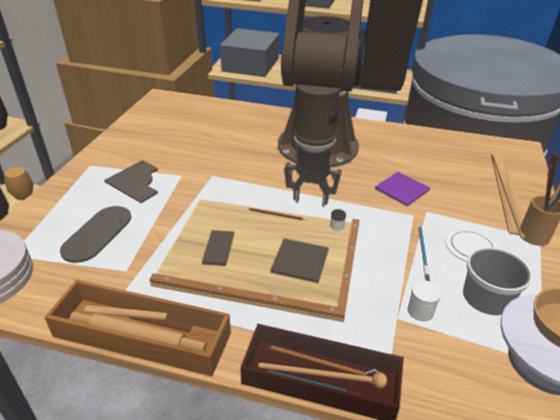

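The gripper hovers at (315,185), near side of the square tile, opening 60 mm. Next I lower it to find the board's face.

Emit:
{"op": "jog_arm", "data": {"motion": [[75, [0, -1.5, 45], 0], [75, [0, -1.5, 90], 0], [75, [0, -1.5, 98], 0], [75, [0, -1.5, 100], 0], [75, [0, -1.5, 100], 0], [75, [0, -1.5, 100], 0]]}}

```text
clock: 2.4
ee_pos: [0.4927, 0.0721, 0.023]
tcp_rot: [180.0, 0.1, -177.7]
contact_force: [-0.4, -0.1, 0.7]
grip_width: 0.0603
```

Emit:
{"op": "jog_arm", "data": {"motion": [[75, [0, 0, 1], 0], [75, [0, 0, 2], 0], [75, [0, 0, 3], 0], [75, [0, 0, 3], 0]]}}

```text
clock: 2.8
ee_pos: [0.4915, 0.0718, 0.0184]
tcp_rot: [-180.0, 0.0, -177.7]
contact_force: [0.4, -0.5, 0.2]
grip_width: 0.0603
```

Emit:
{"op": "jog_arm", "data": {"motion": [[75, [0, 0, 1], 0], [75, [0, 0, 2], 0], [75, [0, 0, 2], 0]]}}

```text
clock: 3.1
ee_pos: [0.4913, 0.0718, 0.0161]
tcp_rot: [-180.0, -0.0, -177.7]
contact_force: [-0.6, -0.1, 0.4]
grip_width: 0.0603
```

Emit:
{"op": "jog_arm", "data": {"motion": [[75, [0, 0, 1], 0], [75, [0, 0, 2], 0], [75, [0, 0, 2], 0]]}}

```text
clock: 3.4
ee_pos: [0.4914, 0.0718, 0.0141]
tcp_rot: [-180.0, -0.0, -177.7]
contact_force: [0.4, 0.2, -0.5]
grip_width: 0.0601
```

Emit:
{"op": "jog_arm", "data": {"motion": [[75, [0, 0, 1], 0], [75, [0, 0, 1], 0], [75, [0, 0, 1], 0]]}}

```text
clock: 3.7
ee_pos: [0.4915, 0.0718, 0.0133]
tcp_rot: [-180.0, -0.0, -177.7]
contact_force: [0.7, -0.0, -0.3]
grip_width: 0.0606
```

Emit:
{"op": "jog_arm", "data": {"motion": [[75, [0, 0, 1], 0], [75, [0, 0, 1], 0], [75, [0, 0, 1], 0]]}}

```text
clock: 4.0
ee_pos: [0.4914, 0.0718, 0.0123]
tcp_rot: [180.0, -0.0, -177.7]
contact_force: [0.2, -0.4, 0.7]
grip_width: 0.0602
```

Emit:
{"op": "jog_arm", "data": {"motion": [[75, [0, 0, 1], 0], [75, [0, 0, 1], 0], [75, [0, 0, 1], 0]]}}

```text
clock: 4.3
ee_pos: [0.4915, 0.0718, 0.0113]
tcp_rot: [-180.0, -0.0, -177.7]
contact_force: [-0.0, 0.1, -0.2]
grip_width: 0.0603
```

Emit:
{"op": "jog_arm", "data": {"motion": [[75, [0, 0, 1], 0], [75, [0, 0, 1], 0], [75, [0, 0, 1], 0]]}}

```text
clock: 4.6
ee_pos: [0.4915, 0.0718, 0.0103]
tcp_rot: [-180.0, -0.0, -177.7]
contact_force: [0.4, 0.7, -0.3]
grip_width: 0.0602
```

Emit:
{"op": "jog_arm", "data": {"motion": [[75, [0, 0, 1], 0], [75, [0, 0, 1], 0], [75, [0, 0, 1], 0]]}}

```text
clock: 4.9
ee_pos: [0.4916, 0.0718, 0.0098]
tcp_rot: [180.0, 0.0, -177.7]
contact_force: [-3.3, -0.4, 16.6]
grip_width: 0.0602
```

The tips touch the board at TCP z ≈ 9.9 mm, and the arm is stiff, about 28 N/mm. I'll raise 4 mm and push the square tile towards the far fence.

Emit:
{"op": "jog_arm", "data": {"motion": [[75, [0, 0, -4], 0], [75, [0, 0, -4], 0], [75, [-5, 0, -4], 0], [75, [-10, 0, -4], 0], [75, [-14, 0, -4], 0], [75, [-18, 0, -4], 0], [75, [-20, 0, -4], 0], [75, [-22, 0, -4], 0], [75, [-24, 0, -4], 0], [75, [-26, 0, -4], 0], [75, [-28, 0, -4], 0], [75, [-30, 0, -4], 0], [75, [-33, 0, -4], 0], [75, [-36, 0, -4], 0], [75, [-39, 0, -4], 0], [75, [-42, 0, -4], 0], [75, [-45, 0, -4], 0], [75, [-45, 0, -4], 0]]}}

```text
clock: 6.7
ee_pos: [0.5372, 0.0736, 0.0134]
tcp_rot: [180.0, 0.1, -177.7]
contact_force: [0.5, 0.1, -0.2]
grip_width: 0.0603
```

```bash
python3 go.py 5 102 13.5 180; python3 - <<'E'
from h import *
for c in('scene',):
    p,d=ctrl.camera(c); crop(p,145,150,370,320,3.5,'pics/s2.png')
E
```

```text
t 6.7 ee [0.5372 0.0736 0.0134] board [-34.3 101.1] rot [ 1.8000e+02  5.0000e-02 -1.7774e+02] F [ 0.5  0.1 -0.2] w 0.0603
shift [-39.3   0.9  -0.1] turn 0.005 world [0.5765 0.0761 0.0135]
```

View pics/s2.png

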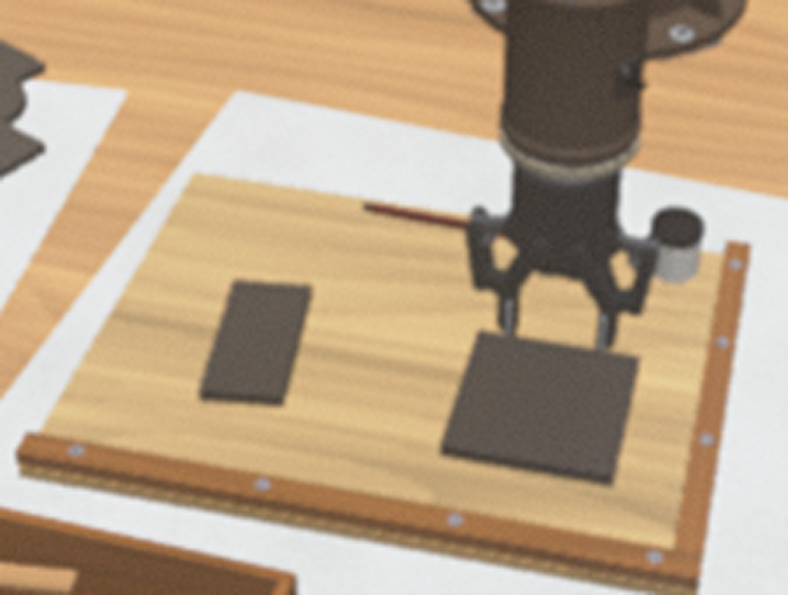

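The fingers are at the tile's near edge (crop about (505,335) and (605,345)). I keep pushing to about 5 mm short of the fence.

Emit:
{"op": "jog_arm", "data": {"motion": [[75, [-3, 0, 0], 0], [75, [-6, 0, 0], 0], [75, [-9, 0, 0], 0], [75, [-12, 0, 0], 0], [75, [-15, 0, 0], 0], [75, [-18, 0, 0], 0], [75, [-21, 0, 0], 0], [75, [-24, 0, 0], 0], [75, [-27, 0, 0], 0], [75, [-30, 0, 0], 0], [75, [-33, 0, 0], 0], [75, [-36, 0, 0], 0], [75, [-39, 0, 0], 0], [75, [-42, 0, 0], 0], [75, [-44, 0, 0], 0], [75, [-46, 0, 0], 0], [75, [-47, 0, 0], 0]]}}

```text
clock: 8.45
ee_pos: [0.5828, 0.0754, 0.0133]
tcp_rot: [-180.0, -0.1, -177.7]
contact_force: [-5.8, -0.4, 4.5]
grip_width: 0.0601
```

```bash
python3 go.py 19 102 13.5 180; python3 - <<'E'
from h import *
for c in('scene',):
    p,d=ctrl.camera(c); crop(p,145,150,370,320,3.5,'pics/s3.png')
E
```

```text
t 8.45 ee [0.5828 0.0754 0.0133] board [ 11.3 101.1] rot [-1.8000e+02 -8.0000e-02 -1.7774e+02] F [-5.8 -0.4  4.5] w 0.0601
shift [-7.7  0.9 -0.2] turn 0.006 world [0.5905 0.0767 0.0135]
```

View pics/s3.png

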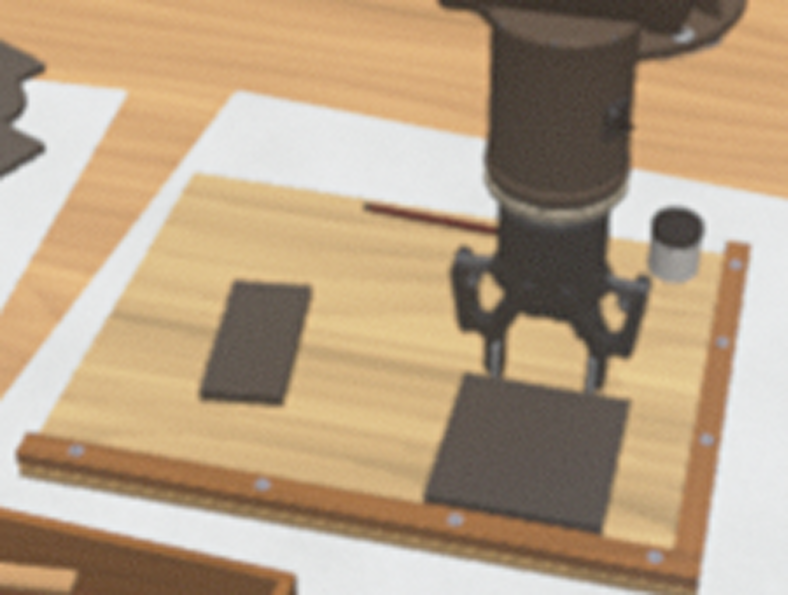

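The tile is almost at the fence. Now small steps, watching the force.

Emit:
{"op": "jog_arm", "data": {"motion": [[75, [-1, 0, 0], 0], [75, [-2, 0, 0], 0], [75, [-2, 0, 0], 0]]}}

```text
clock: 8.8
ee_pos: [0.5848, 0.0755, 0.0133]
tcp_rot: [-180.0, -0.1, -177.7]
contact_force: [-4.7, 0.1, 4.4]
grip_width: 0.0604
```

Emit:
{"op": "jog_arm", "data": {"motion": [[75, [-1, 0, 0], 0], [75, [-2, 0, 0], 0], [75, [-2, 0, 0], 0]]}}

```text
clock: 9.1
ee_pos: [0.5868, 0.0756, 0.0133]
tcp_rot: [-180.0, -0.1, -177.7]
contact_force: [-4.8, -1.0, 4.0]
grip_width: 0.0606
```

Emit:
{"op": "jog_arm", "data": {"motion": [[75, [-1, 0, 0], 0], [75, [-1, 0, 0], 0], [75, [-1, 0, 0], 0]]}}

```text
clock: 9.4
ee_pos: [0.5878, 0.0756, 0.0133]
tcp_rot: [-180.0, -0.1, -177.7]
contact_force: [-5.3, -1.2, 3.6]
grip_width: 0.0603
```

Emit:
{"op": "jog_arm", "data": {"motion": [[75, [-1, 0, 0], 0], [75, [-1, 0, 0], 0]]}}

```text
clock: 9.6
ee_pos: [0.5888, 0.0756, 0.0133]
tcp_rot: [-180.0, -0.1, -177.7]
contact_force: [-6.2, -0.3, 3.8]
grip_width: 0.0599
```

Emit:
{"op": "jog_arm", "data": {"motion": [[75, [-1, 0, 0], 0], [75, [-1, 0, 0], 0]]}}

```text
clock: 9.8
ee_pos: [0.5898, 0.0757, 0.0133]
tcp_rot: [-180.0, -0.1, -177.7]
contact_force: [-5.3, -1.0, 4.3]
grip_width: 0.0602
```

Emit:
{"op": "jog_arm", "data": {"motion": [[75, [-1, 0, 0], 0], [75, [-1, 0, 0], 0]]}}

```text
clock: 10.0
ee_pos: [0.5908, 0.0757, 0.0133]
tcp_rot: [-180.0, -0.1, -177.7]
contact_force: [-5.5, 0.3, 4.6]
grip_width: 0.0606
```

Emit:
{"op": "jog_arm", "data": {"motion": [[75, [-1, 0, 0], 0], [75, [-1, 0, 0], 0]]}}

```text
clock: 10.2
ee_pos: [0.5916, 0.0758, 0.0133]
tcp_rot: [-180.0, -0.1, -177.7]
contact_force: [-5.7, -1.5, 5.6]
grip_width: 0.0601
```

Emit:
{"op": "jog_arm", "data": {"motion": [[75, [-1, 0, 0], 0], [75, [-1, 0, 0], 0]]}}

```text
clock: 10.4
ee_pos: [0.5917, 0.0758, 0.0132]
tcp_rot: [-180.0, -0.2, -177.7]
contact_force: [-11.3, 0.2, 9.0]
grip_width: 0.0605
```

Emit:
{"op": "jog_arm", "data": {"motion": [[75, [-0.5, 0, 0], 0], [75, [-0.5, 0, 0], 0]]}}

```text
clock: 10.6
ee_pos: [0.5917, 0.0758, 0.0131]
tcp_rot: [-180.0, -0.2, -177.7]
contact_force: [-13.2, -1.7, 10.5]
grip_width: 0.0604
```

The tile meets the fence at TCP x ≈ 0.5917 with 13 N. I back off, raise, and turn 90° to push its right side.

Emit:
{"op": "jog_arm", "data": {"motion": [[75, [6, 0, 0], 0], [75, [6, 0, -20], 0], [75, [6, 0, -60], 0], [75, [6, 0, -60], 0]]}}

```text
clock: 11.0
ee_pos: [0.5909, 0.0759, 0.0774]
tcp_rot: [180.0, 0.4, -177.7]
contact_force: [-0.7, 0.2, 0.4]
grip_width: 0.0603
```

```bash
python3 go.py 91 10 72 90
```

```text
t 11.0 ee [0.5909 0.0759 0.0774] board [ 19.3 101.2] rot [ 179.99    0.39 -177.74] F [-0.7  0.2  0.4] w 0.0603
shift [-71.6 -91.3   5.4] turn 18.006 world [ 0.666  -0.0125  0.072 ]
```

Emit:
{"op": "jog_arm", "data": {"motion": [[75, [-20, -30, 0], 1.7], [75, [-40, -60, 0], 3.4], [75, [-73, -91, 0], 5.1], [75, [-73, -91, 0], 6.8], [75, [-73, -91, 0], 8.5], [75, [-73, -91, 0], 10.2], [75, [-73, -91, 0], 11.9], [75, [-73, -91, 0], 13.6], [75, [-73, -91, 0], 15.3], [75, [-73, -91, 0], 17], [75, [-73, -91, 0], 18], [75, [-73, -91, 0], 18], [75, [-73, -91, 0], 18]]}}

```text
clock: 12.3
ee_pos: [0.6646, -0.0124, 0.0732]
tcp_rot: [180.0, 0.0, 92.4]
contact_force: [0.4, -0.9, -0.1]
grip_width: 0.0602
```

```bash
python3 go.py 91 10 13.5 90; python3 - <<'E'
from h import *
for c in('scene','top'):
    p,d=ctrl.camera(c); cv2.imwrite(f'pics/{c}4.png',p[:,:,::-1])
    if c=='scene': crop(p,145,150,370,320,3.5,'pics/s4.png')
E
```

```text
t 12.3 ee [ 0.6646 -0.0124  0.0732] board [89.5 10.1] rot [179.98   0.    92.43] F [ 0.4 -0.9 -0.1] w 0.0602
shift [-0.1  1.5 59.7] turn 0.04 world [ 0.666  -0.0125  0.0135]
```

View pics/s4.png

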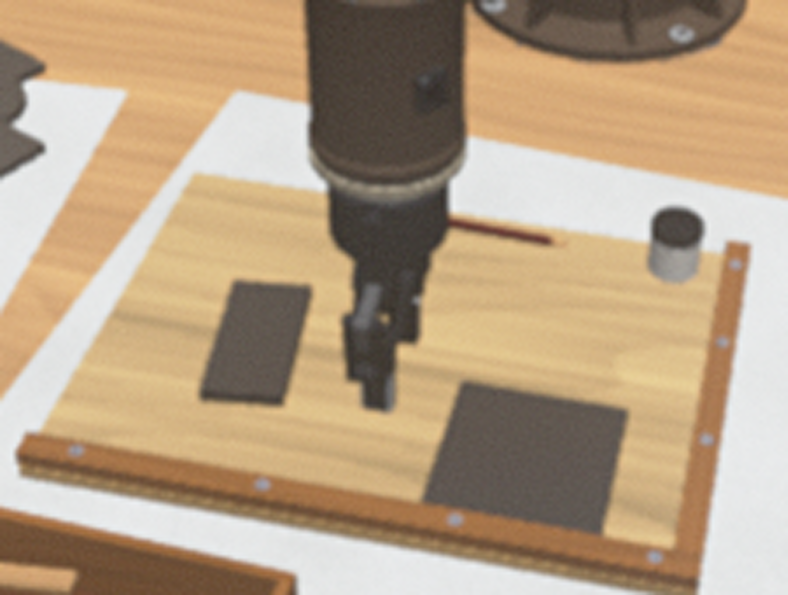

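Emit:
{"op": "jog_arm", "data": {"motion": [[75, [0, 0, 40], 0.04], [75, [0, 0, 54], 0.04], [75, [0, 0, 58], 0.04], [75, [0, 0, 58], 0.04], [75, [0, 0, 58], 0.04]]}}

```text
clock: 12.9
ee_pos: [0.6651, -0.0124, 0.0163]
tcp_rot: [179.9, 0.0, 92.1]
contact_force: [1.0, -0.4, 0.2]
grip_width: 0.0604
```

```bash
python3 go.py 91 80 13.5 90
```

```text
t 12.9 ee [ 0.6651 -0.0124  0.0163] board [90.1 10.1] rot [1.7994e+02 1.0000e-02 9.2080e+01] F [ 1.  -0.4  0.2] w 0.0604
shift [70.   0.7  2.8] turn -0.031 world [0.6633 0.0575 0.0135]
```

Emit:
{"op": "jog_arm", "data": {"motion": [[75, [0, 0, 2], -0.03], [75, [5, 0, 2], -0.03], [75, [10, 0, 2], -0.03], [75, [15, 0, 2], -0.03], [75, [18, 0, 2], -0.03], [75, [20, 0, 2], -0.03], [75, [22, 0, 2], -0.03], [75, [24, 0, 2], -0.03], [75, [27, 0, 2], -0.03], [75, [30, 0, 2], -0.03], [75, [33, 0, 2], -0.03], [75, [36, 0, 2], -0.03], [75, [39, 0, 2], -0.03], [75, [42, 0, 2], -0.03], [75, [45, 0, 2], -0.03], [75, [48, 0, 2], -0.03], [75, [51, 0, 2], -0.03], [75, [54, 0, 2], -0.03], [75, [57, 0, 2], -0.03], [75, [60, 0, 2], -0.03]]}}

```text
clock: 14.9
ee_pos: [0.6622, 0.0478, 0.0133]
tcp_rot: [-180.0, 0.0, 92.2]
contact_force: [-2.3, -4.4, 0.5]
grip_width: 0.0603
```

```bash
python3 go.py 91 79 13.5 90; python3 - <<'E'
from h import *
for c in('scene',):
    p,d=ctrl.camera(c); cv2.imwrite(f'pics/{c}5.png',p[:,:,::-1])
    if c=='scene': crop(p,145,150,370,320,3.5,'pics/s5.png')
E
```

```text
t 14.9 ee [0.6622 0.0478 0.0133] board [89.5 70.3] rot [-179.99    0.     92.21] F [-2.3 -4.4  0.5] w 0.0603
shift [ 8.7  1.5 -0.2] turn -0.004 world [0.6634 0.0565 0.0135]
```

View pics/s5.png

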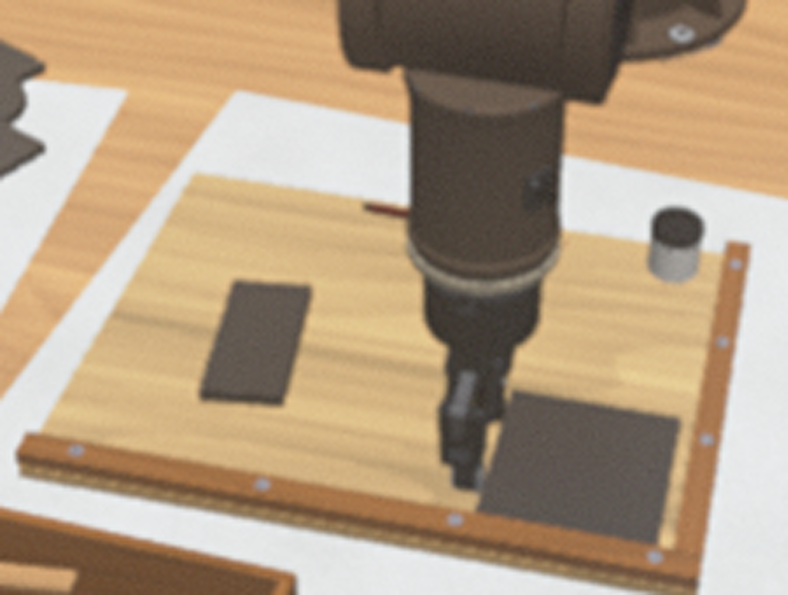

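The square tile is sliding along the fence, with about 9 mm left to go. I continue in smaller steps.

Emit:
{"op": "jog_arm", "data": {"motion": [[75, [1, 0, 0], 0], [75, [2, 0, 0], 0], [75, [3, 0, 0], 0], [75, [4, 0, 0], 0], [75, [5, 0, 0], 0], [75, [6, 0, 0], 0]]}}

```text
clock: 15.55
ee_pos: [0.662, 0.0535, 0.0133]
tcp_rot: [-180.0, 0.0, 92.2]
contact_force: [-1.5, -3.7, 0.7]
grip_width: 0.0602
```

Emit:
{"op": "jog_arm", "data": {"motion": [[75, [1, 0, 0], 0], [75, [1, 0, 0], 0]]}}

```text
clock: 15.75
ee_pos: [0.6619, 0.0546, 0.0133]
tcp_rot: [-180.0, 0.0, 92.2]
contact_force: [-2.2, -4.6, 1.0]
grip_width: 0.0602
```

Emit:
{"op": "jog_arm", "data": {"motion": [[75, [1, 0, 0], 0], [75, [1, 0, 0], 0]]}}

```text
clock: 15.95
ee_pos: [0.6619, 0.0555, 0.0133]
tcp_rot: [-180.0, 0.0, 92.2]
contact_force: [-2.2, -3.3, 1.3]
grip_width: 0.0602
```

Emit:
{"op": "jog_arm", "data": {"motion": [[75, [1, 0, 0], 0], [75, [1, 0, 0], 0]]}}

```text
clock: 16.15
ee_pos: [0.6619, 0.0566, 0.0133]
tcp_rot: [-180.0, -0.0, 92.2]
contact_force: [-1.9, -4.4, 0.2]
grip_width: 0.0602
```

Emit:
{"op": "jog_arm", "data": {"motion": [[75, [1, 0, 0], 0], [75, [1, 0, 0], 0]]}}

```text
clock: 16.35
ee_pos: [0.6619, 0.0575, 0.0133]
tcp_rot: [-180.0, 0.0, 92.2]
contact_force: [-1.7, -3.8, 0.2]
grip_width: 0.06
```

Emit:
{"op": "jog_arm", "data": {"motion": [[75, [1, 0, 0], 0], [75, [1, 0, 0], 0]]}}

```text
clock: 16.55
ee_pos: [0.6619, 0.0577, 0.0133]
tcp_rot: [-180.0, 0.1, 92.2]
contact_force: [-2.0, -12.9, -0.2]
grip_width: 0.0601
```

Emit:
{"op": "jog_arm", "data": {"motion": [[75, [0.6, 0, 0], 0], [75, [0.6, 0, 0], 0]]}}

```text
clock: 16.75
ee_pos: [0.6619, 0.0577, 0.0133]
tcp_rot: [-180.0, 0.1, 92.2]
contact_force: [-2.0, -17.8, 1.1]
grip_width: 0.0604
```

The square tile stops at the left fence: 18 N at TCP y 0.0577. I back off, raise, and go round to the right side of the half tile.

Emit:
{"op": "jog_arm", "data": {"motion": [[75, [-6, 0, 0], 0], [75, [-8, 0, -20], 0], [75, [-30, -10, -60], 0], [75, [-80, -20, -60], 0], [75, [-130, -30, -60], 0], [75, [-180, -40, -60], 0], [75, [-220, -60, -60], 0], [75, [-252, -68, -60], 0], [75, [-252, -68, -60], 0], [75, [-252, -68, -60], 0], [75, [-252, -68, -60], 0]]}}

```text
clock: 17.85
ee_pos: [0.604, -0.1946, 0.0733]
tcp_rot: [180.0, -0.0, 92.2]
contact_force: [0.1, -0.1, -0.2]
grip_width: 0.0604
```

```bash
python3 go.py 22 -170 13.5 90; python3 - <<'E'
from h import *
p,d=ctrl.camera('top'); cv2.imwrite('pics/top6.png',p[:,:,::-1]); crop(p,205,105,385,245,4,'pics/t6.png')
p,d=ctrl.camera('scene'); cv2.imwrite('pics/scene6.png',p[:,:,::-1]); crop(p,145,150,370,320,3.5,'pics/s6.png')
print(tilefit(p,'scene',np.array([.666,.128,.04]),.12,.12,8))
E
```

```text
t 17.85 ee [ 0.604  -0.1946  0.0733] board [  21.9 -169.5] rot [ 1.7998e+02 -1.0000e-02  9.2230e+01] F [ 0.1 -0.1 -0.2] w 0.0604
shift [-0.5  0.1 59.8] turn -0.001 world [ 0.6041 -0.195   0.0135]
(array([0.64905264, 0.12970535, 0.0493723 ]), np.float64(247.45783867743177))
```

View pics/t6.png

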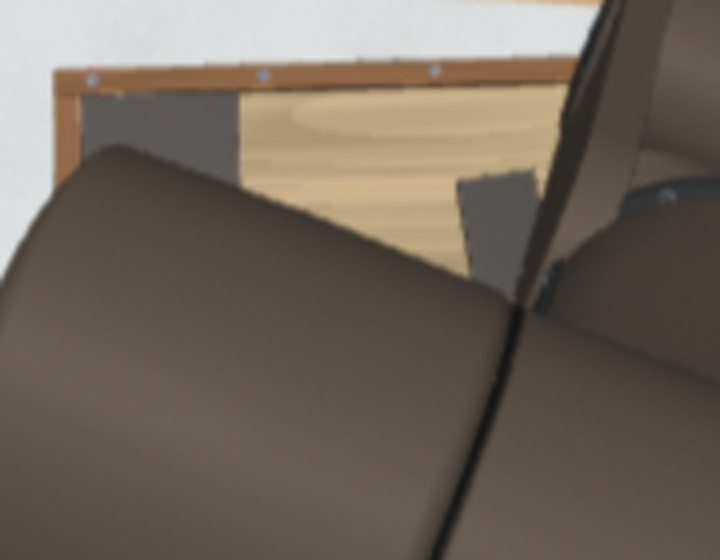

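View pics/s6.png

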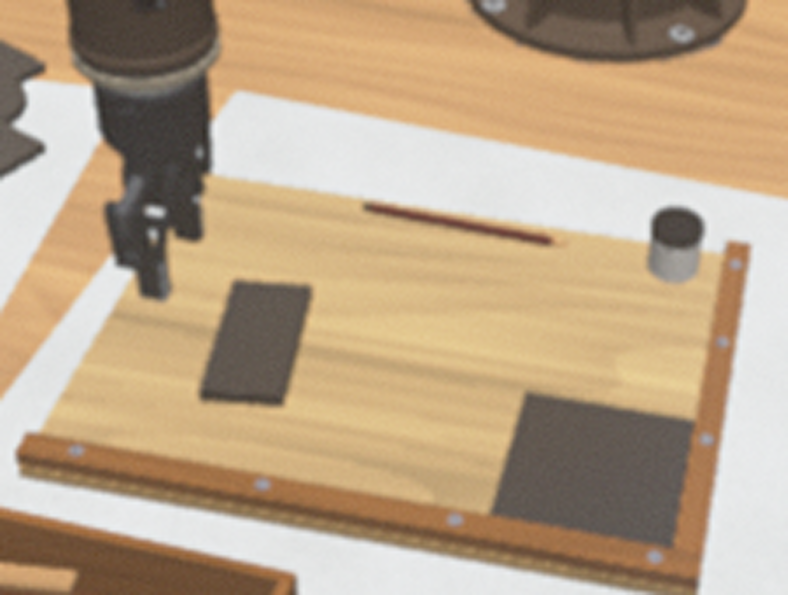

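In both views the square tile is seated in the corner (scene crop about (600,470)). I descend right of the half tile and push left, which also squares it up.

Emit:
{"op": "jog_arm", "data": {"motion": [[75, [0, 0, 40], 0], [75, [0, 0, 54], 0], [75, [0, 0, 59], 0], [75, [0, 0, 59], 0], [75, [0, 0, 59], 0], [75, [0, 0, 59], 0]]}}

```text
clock: 18.55
ee_pos: [0.6043, -0.1955, 0.0154]
tcp_rot: [179.9, 0.0, 92.2]
contact_force: [-0.0, -0.1, -1.1]
grip_width: 0.06
```

```bash
python3 go.py 22 9 13.5 90
```

```text
t 18.55 ee [ 0.6043 -0.1955  0.0154] board [  22.2 -170.5] rot [1.7992e+02 3.0000e-02 9.2210e+01] F [-0.  -0.1 -1.1] w 0.06
shift [179.5  -0.2   1.9] turn -0.004 world [ 0.5971 -0.0161  0.0135]
```

Emit:
{"op": "jog_arm", "data": {"motion": [[75, [0, 0, 1], 0], [75, [4, 0, 1], 0], [75, [8, 0, 1], 0], [75, [10, 0, 1], 0], [75, [12, 0, 1], 0], [75, [14, 0, 1], 0], [75, [16, 0, 1], 0], [75, [18, 0, 1], 0], [75, [20, 0, 1], 0], [75, [23, 0, 1], 0], [75, [26, 0, 1], 0], [75, [29, 0, 1], 0], [75, [32, 0, 1], 0], [75, [35, 0, 1], 0], [75, [39, 0, 1], 0], [75, [43, 0, 1], 0], [75, [47, 0, 1], 0], [75, [51, 0, 1], 0], [75, [55, 0, 1], 0], [75, [58, 0, 1], 0]]}}

```text
clock: 20.55
ee_pos: [0.6013, -0.137, 0.0133]
tcp_rot: [-180.0, -0.0, 92.2]
contact_force: [-0.8, -1.8, -0.6]
grip_width: 0.0602
```

```bash
python3 go.py 22 9 13.5 90; python3 - <<'E'
from h import *
p,d=ctrl.camera('scene'); cv2.imwrite('pics/scene7.png',p[:,:,::-1]); crop(p,145,150,370,320,3.5,'pics/s7.png')
E
```

```text
t 20.55 ee [ 0.6013 -0.137   0.0133] board [  21.5 -111.9] rot [-180.     -0.     92.22] F [-0.8 -1.8 -0.6] w 0.0602
shift [120.9   0.5  -0.2] turn -0.003 world [ 0.5971 -0.0161  0.0135]
```

View pics/s7.png

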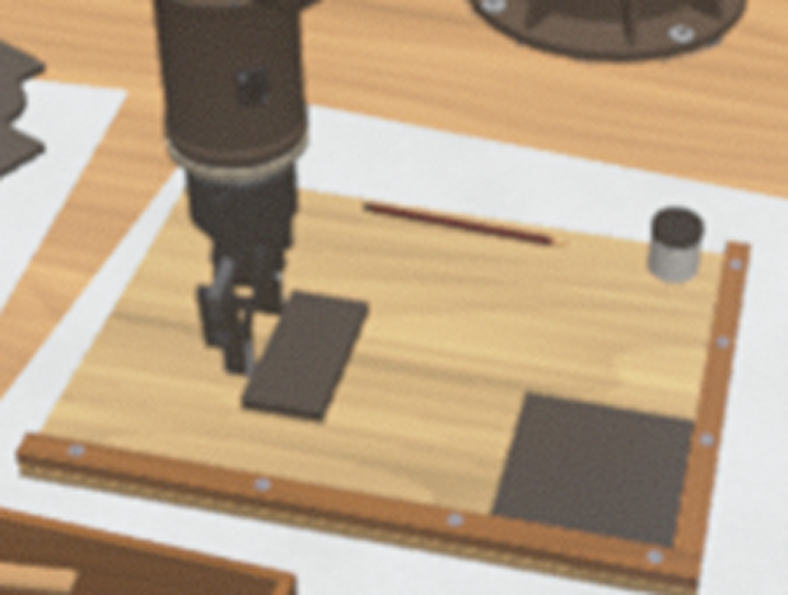

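The half tile is aligned and moving. I continue left to about 12 mm from the square tile.

Emit:
{"op": "jog_arm", "data": {"motion": [[75, [3, 0, 0], 0], [75, [7, 0, 0], 0], [75, [12, 0, 0], 0], [75, [17, 0, 0], 0], [75, [22, 0, 0], 0], [75, [27, 0, 0], 0], [75, [32, 0, 0], 0], [75, [37, 0, 0], 0], [75, [42, 0, 0], 0], [75, [47, 0, 0], 0], [75, [52, 0, 0], 0], [75, [57, 0, 0], 0], [75, [62, 0, 0], 0], [75, [67, 0, 0], 0], [75, [72, 0, 0], 0], [75, [77, 0, 0], 0], [75, [82, 0, 0], 0], [75, [87, 0, 0], 0], [75, [91, 0, 0], 0], [75, [94, 0, 0], 0]]}}

```text
clock: 22.6
ee_pos: [0.5977, -0.043, 0.0133]
tcp_rot: [-180.0, -0.0, 92.2]
contact_force: [-0.0, -1.0, -0.2]
grip_width: 0.0604
```

Emit:
{"op": "jog_arm", "data": {"motion": [[75, [3, 0, 0], 0], [75, [7, 0, 0], 0], [75, [11, 0, 0], 0], [75, [15, 0, 0], 0], [75, [19, 0, 0], 0], [75, [22, 0, 0], 0], [75, [24, 0, 0], 0], [75, [24, 0, 0], 0]]}}

```text
clock: 23.4
ee_pos: [0.5968, -0.0191, 0.0133]
tcp_rot: [-180.0, -0.0, 92.2]
contact_force: [0.7, -0.3, 0.2]
grip_width: 0.0604
```

```bash
python3 go.py 22 9 13.5 90; python3 - <<'E'
from h import *
p,d=ctrl.camera('scene'); cv2.imwrite('pics/scene8.png',p[:,:,::-1]); crop(p,145,150,370,320,3.5,'pics/s8.png')
E
```

```text
t 23.4 ee [ 0.5968 -0.0191  0.0133] board [21.5  6.1] rot [-180.     -0.     92.23] F [ 0.7 -0.3  0.2] w 0.0604
shift [ 2.9  0.5 -0.2] turn -0.001 world [ 0.5971 -0.0161  0.0135]
```

View pics/s8.png

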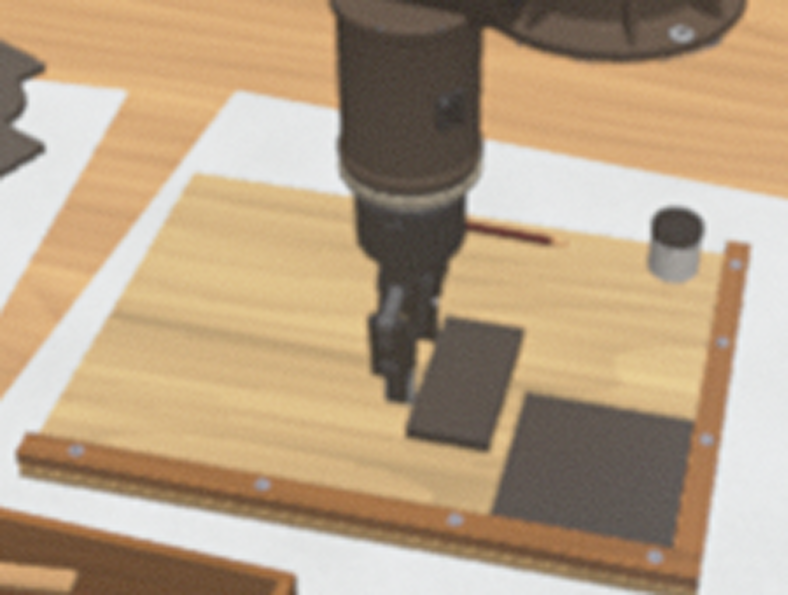

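The gap is about 13 mm. I go round to the half tile's near edge, with the fingers narrowed to about 15 mm.

Emit:
{"op": "jog_arm", "data": {"motion": [[75, [-6, 0, 0], 0], [75, [-8, 0, -20], 0], [75, [-8, 0, -60], 0], [140, [-8, 0, -60], 0]]}}

```text
clock: 23.85
ee_pos: [0.5997, -0.0283, 0.0773]
tcp_rot: [179.7, 0.0, 92.2]
contact_force: [-0.2, -0.4, 0.2]
grip_width: 0.0468
```

```bash
python3 go.py -68 47 73 180
```

```text
t 23.85 ee [ 0.5997 -0.0283  0.0773] board [24.1 -3.2] rot [1.7967e+02 5.0000e-02 9.2190e+01] F [-0.2 -0.4  0.2] w 0.0468
shift [ 50.1 -92.1   4.3] turn -18.009 world [0.5057 0.0183 0.073 ]
```

Emit:
{"op": "jog_arm", "data": {"motion": [[210, [0, -40, 0], -1.7], [210, [0, -90, 0], -3.4], [210, [25, -90, 0], -5.1], [210, [50, -90, 0], -6.8], [210, [50, -90, 0], -8.5], [210, [50, -90, 0], -10.2], [210, [50, -90, 0], -11.9], [210, [50, -90, 0], -13.6], [210, [50, -90, 0], -15.3], [210, [50, -90, 0], -17], [210, [50, -90, 0], -18], [210, [50, -90, 0], -18], [210, [50, -90, 0], -18]]}}

```text
clock: 25.15
ee_pos: [0.5053, 0.0188, 0.0732]
tcp_rot: [180.0, -0.0, -178.0]
contact_force: [-0.7, 0.7, -0.2]
grip_width: 0.0151
```

```bash
python3 go.py -68 47 20 180; python3 - <<'E'
from h import *
p,d=ctrl.camera('scene'); cv2.imwrite('pics/scene9.png',p[:,:,::-1]); crop(p,145,150,370,320,3.5,'pics/s9.png')
from go import BD
q=T(BD,np.array([[.02,.047,0]]))[0]
f=tilefit(p,'scene',np.array([q[0],q[1],.039]),.12,.06,8);print(f)
r=np.array([[np.cos(BD[2]),np.sin(BD[2])],[-np.sin(BD[2]),np.cos(BD[2])]]);print(r@(f[0][:2]-BD[:2]),f[0][2]-BD[2])
E
```

```text
t 25.15 ee [0.5053 0.0188 0.0732] board [-68.4  47.5] rot [ 180.     -0.   -177.98] F [-0.7  0.7 -0.2] w 0.0151
shift [-0.4 -0.5 53.2] turn -0.042 world [0.5057 0.0183 0.02  ]
(array([0.59855916, 0.02424979, 0.04141234]), np.float64(59.00616944686733))
[0.02500087 0.0493125 ] 0.0024123361803367258
```

View pics/s9.png

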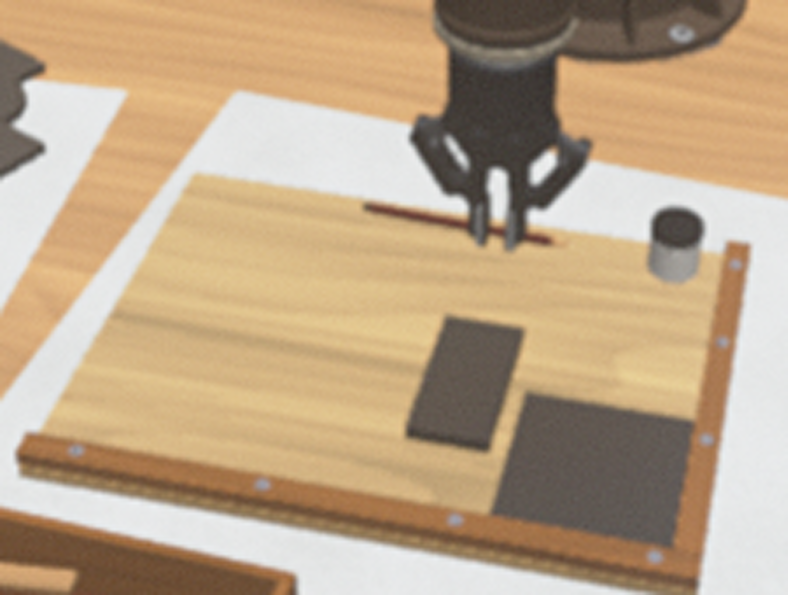

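Emit:
{"op": "jog_arm", "data": {"motion": [[210, [0, 0, 40], -0.04], [210, [0, 0, 50], -0.04], [210, [0, 0, 52], -0.04], [210, [0, 0, 52], -0.04], [210, [0, 0, 52], -0.04]]}}

```text
clock: 25.7
ee_pos: [0.5058, 0.0191, 0.0222]
tcp_rot: [-180.0, 0.1, -177.6]
contact_force: [-0.1, 0.2, -0.4]
grip_width: 0.015
```

```bash
python3 go.py 20 47 19.5 180
```

```text
t 25.7 ee [0.5058 0.0191 0.0222] board [-67.9  47.7] rot [-1.8000e+02  5.0000e-02 -1.7761e+02] F [-0.1  0.2 -0.4] w 0.015
shift [-87.9  -1.    2.7] turn 0.031 world [0.5937 0.0217 0.0195]
```

Emit:
{"op": "jog_arm", "data": {"motion": [[210, [0, 0, 2], 0.03], [210, [-5, 0, 2], 0.03], [210, [-10, 0, 2], 0.03], [210, [-15, 0, 2], 0.03], [210, [-17, 0, 2], 0.03], [210, [-19, 0, 2], 0.03], [210, [-21, 0, 2], 0.03], [210, [-23, 0, 2], 0.03], [210, [-25, 0, 2], 0.03], [210, [-28, 0, 2], 0.03], [210, [-31, 0, 2], 0.03], [210, [-34, 0, 2], 0.03], [210, [-37, 0, 2], 0.03], [210, [-40, 0, 2], 0.03], [210, [-43, 0, 2], 0.03], [210, [-46, 0, 2], 0.03], [210, [-49, 0, 2], 0.03], [210, [-52, 0, 2], 0.03], [210, [-55, 0, 2], 0.03], [210, [-57, 0, 2], 0.03]]}}

```text
clock: 27.7
ee_pos: [0.5626, 0.0214, 0.0193]
tcp_rot: [-180.0, 0.0, -177.7]
contact_force: [-1.7, 0.6, -0.1]
grip_width: 0.0154
```

```bash
python3 go.py 20 47 19.5 180; python3 - <<'E'
from h import *
p,d=ctrl.camera('scene'); cv2.imwrite('pics/scene10.png',p[:,:,::-1]); crop(p,145,150,370,320,3.5,'pics/s10.png')
E
```

```text
t 27.7 ee [0.5626 0.0214 0.0193] board [-11.1  47.9] rot [-1.8000e+02  1.0000e-02 -1.7774e+02] F [-1.7  0.6 -0.1] w 0.0154
shift [-31.1  -0.9  -0.2] turn 0.005 world [0.5937 0.0217 0.0195]
```

View pics/s10.png

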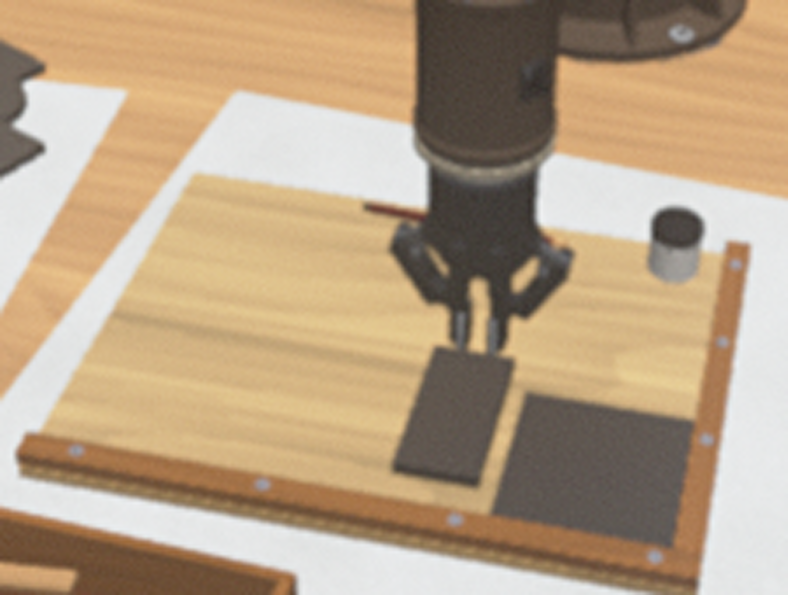

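The half tile is moving straight towards the fence (crop about (455,415)).

Emit:
{"op": "jog_arm", "data": {"motion": [[210, [-3, 0, 0], 0], [210, [-6, 0, 0], 0], [210, [-9, 0, 0], 0], [210, [-12, 0, 0], 0], [210, [-15, 0, 0], 0], [210, [-18, 0, 0], 0], [210, [-21, 0, 0], 0], [210, [-24, 0, 0], 0], [210, [-26, 0, 0], 0], [210, [-27, 0, 0], 0], [210, [-27, 0, 0], 0]]}}

```text
clock: 28.85
ee_pos: [0.5895, 0.0225, 0.0193]
tcp_rot: [-180.0, 0.0, -177.7]
contact_force: [-0.8, 0.5, -0.3]
grip_width: 0.0154
```

Emit:
{"op": "jog_arm", "data": {"motion": [[210, [-1, 0, 0], 0], [210, [-2, 0, 0], 0], [210, [-2, 0, 0], 0]]}}

```text
clock: 29.15
ee_pos: [0.5913, 0.0226, 0.0193]
tcp_rot: [-180.0, 0.0, -177.7]
contact_force: [-2.1, -0.3, -0.0]
grip_width: 0.0148
```

Emit:
{"op": "jog_arm", "data": {"motion": [[210, [-1, 0, 0], 0], [210, [-1, 0, 0], 0]]}}

```text
clock: 29.35
ee_pos: [0.5923, 0.0226, 0.0193]
tcp_rot: [-180.0, 0.0, -177.7]
contact_force: [-1.0, 0.4, -0.1]
grip_width: 0.0152
```

Emit:
{"op": "jog_arm", "data": {"motion": [[210, [-1, 0, 0], 0], [210, [-1, 0, 0], 0]]}}

```text
clock: 29.55
ee_pos: [0.5934, 0.0227, 0.0193]
tcp_rot: [180.0, 0.0, -177.7]
contact_force: [-1.7, -0.7, -0.0]
grip_width: 0.0156
```

Emit:
{"op": "jog_arm", "data": {"motion": [[210, [-1, 0, 0], 0], [210, [-1, 0, 0], 0]]}}

```text
clock: 29.75
ee_pos: [0.5939, 0.0227, 0.0192]
tcp_rot: [180.0, -0.0, -177.7]
contact_force: [-4.5, 0.9, 2.7]
grip_width: 0.0152
```

Emit:
{"op": "jog_arm", "data": {"motion": [[210, [-1, 0, 0], 0], [210, [-1, 0, 0], 0]]}}

```text
clock: 29.95
ee_pos: [0.5939, 0.0227, 0.0191]
tcp_rot: [180.0, -0.1, -177.7]
contact_force: [-8.7, -0.6, 5.2]
grip_width: 0.0151
```

Emit:
{"op": "jog_arm", "data": {"motion": [[210, [-0.5, 0, 0], 0], [210, [-0.5, 0, 0], 0]]}}

```text
clock: 30.15
ee_pos: [0.594, 0.0227, 0.0191]
tcp_rot: [180.0, -0.2, -177.7]
contact_force: [-11.7, -1.5, 8.5]
grip_width: 0.0148
```

It is at the far fence (12 N). I go round to its right side to close the gap.

Emit:
{"op": "jog_arm", "data": {"motion": [[210, [6, 0, 0], 0], [210, [7, 0, -20], 0], [170, [7, 0, -60], 0], [140, [7, 0, -60], 0]]}}

```text
clock: 30.55
ee_pos: [0.5918, 0.0225, 0.0834]
tcp_rot: [-180.0, 0.4, -177.7]
contact_force: [-0.2, -0.3, 0.2]
grip_width: 0.0381
```

```bash
python3 go.py 91 -8 73 90
```

```text
t 30.55 ee [0.5918 0.0225 0.0834] board [18.1 47.8] rot [-179.98    0.41 -177.74] F [-0.2 -0.3  0.2] w 0.0381
shift [-72.8 -55.8  10.4] turn 18.005 world [ 0.6667 -0.0304  0.073 ]
```

Emit:
{"op": "jog_arm", "data": {"motion": [[75, [-20, -30, 0], 1.7], [75, [-40, -56, 0], 3.4], [75, [-75, -56, 0], 5.1], [75, [-75, -56, 0], 6.8], [75, [-75, -56, 0], 8.5], [75, [-75, -56, 5], 10.2], [75, [-75, -56, 7], 11.9], [75, [-75, -56, 7], 13.6], [75, [-75, -56, 7], 15.3], [75, [-75, -56, 7], 17], [75, [-75, -56, 7], 18], [75, [-75, -56, 7], 18], [75, [-75, -56, 7], 18]]}}

```text
clock: 31.85
ee_pos: [0.666, -0.0305, 0.0721]
tcp_rot: [180.0, 0.0, 92.4]
contact_force: [0.8, -0.4, 0.1]
grip_width: 0.0601
```

```bash
python3 go.py 90 -8 13.5 90; python3 - <<'E'
from h import *
p,d=ctrl.camera('scene'); cv2.imwrite('pics/scene11.png',p[:,:,::-1]); crop(p,145,150,370,320,3.5,'pics/s11.png')
E
```

```text
t 31.85 ee [ 0.666  -0.0305  0.0721] board [90.3 -8. ] rot [179.98   0.    92.43] F [ 0.8 -0.4  0.1] w 0.0601
shift [ 0.  -0.3 58.6] turn 0.039 world [ 0.6657 -0.0305  0.0135]
```

View pics/s11.png

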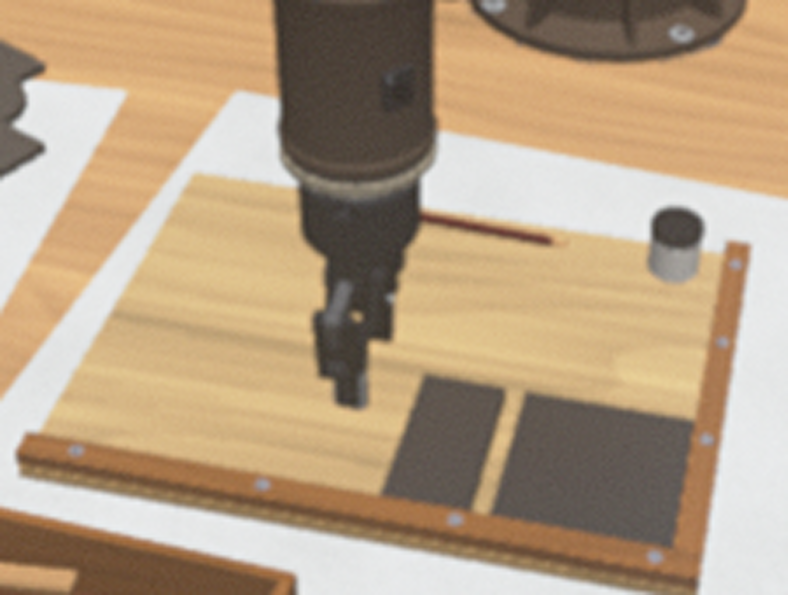

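Both tiles stand at the far fence with a parallel gap (crop about (495,450)). I descend and close it.

Emit:
{"op": "jog_arm", "data": {"motion": [[75, [0, 0, 40], 0.04], [75, [0, 0, 54], 0.04], [75, [0, 0, 58], 0.04], [75, [0, 0, 58], 0.04], [75, [0, 0, 58], 0.04], [75, [0, 0, 58], 0.04]]}}

```text
clock: 32.5
ee_pos: [0.6667, -0.0306, 0.0155]
tcp_rot: [179.9, 0.0, 92.1]
contact_force: [-0.5, 0.1, 0.1]
grip_width: 0.06
```

Emit:
{"op": "jog_arm", "data": {"motion": [[75, [4, 0, 0.5], -0.03], [75, [8, 0, 0.5], -0.03], [75, [10, 0, 0.5], -0.03], [75, [12, 0, 0.5], -0.03], [75, [14, 0, 0.5], -0.03], [75, [16, 0, 0.5], -0.03], [75, [18, 0, 0.5], -0.03], [75, [20, 0, 0.5], -0.03], [75, [22, 0, 0.5], -0.03], [75, [22, 0, 0.5], -0.03]]}}

```text
clock: 33.5
ee_pos: [0.665, -0.0082, 0.0138]
tcp_rot: [-180.0, -0.0, 92.2]
contact_force: [-0.9, 0.4, -0.4]
grip_width: 0.0603
```

```bash
python3 go.py 90 20 13.5 90
```

```text
t 33.5 ee [ 0.665  -0.0082  0.0138] board [90.1 14.3] rot [-180.     -0.     92.22] F [-0.9  0.4 -0.4] w 0.0603
shift [ 5.7 -0.1  0.3] turn -0.003 world [ 0.6647 -0.0025  0.0135]
```

Emit:
{"op": "jog_arm", "data": {"motion": [[75, [1, 0, 0], 0], [75, [2, 0, 0], 0], [75, [3, 0, 0], 0], [75, [3, 0, 0], 0]]}}

```text
clock: 33.9
ee_pos: [0.6649, -0.0053, 0.0138]
tcp_rot: [-180.0, -0.0, 92.2]
contact_force: [1.0, -0.6, -0.1]
grip_width: 0.0608
```

Emit:
{"op": "jog_arm", "data": {"motion": [[75, [1, 0, 0], 0], [75, [1, 0, 0], 0]]}}

```text
clock: 34.1
ee_pos: [0.6649, -0.0044, 0.0138]
tcp_rot: [-180.0, -0.0, 92.2]
contact_force: [-0.9, 0.3, 0.2]
grip_width: 0.0602
```

Emit:
{"op": "jog_arm", "data": {"motion": [[75, [1, 0, 0], 0], [75, [1, 0, 0], 0]]}}

```text
clock: 34.3
ee_pos: [0.6648, -0.0034, 0.0138]
tcp_rot: [-180.0, -0.0, 92.2]
contact_force: [-0.8, 0.4, -0.4]
grip_width: 0.0602
```

Emit:
{"op": "jog_arm", "data": {"motion": [[75, [1, 0, 0], 0], [75, [1, 0, 0], 0]]}}

```text
clock: 34.5
ee_pos: [0.6649, -0.0025, 0.0138]
tcp_rot: [180.0, 0.0, 92.2]
contact_force: [0.6, -1.1, -0.4]
grip_width: 0.0599
```

Emit:
{"op": "jog_arm", "data": {"motion": [[75, [1, 0, 0], 0], [75, [1, 0, 0], 0]]}}

```text
clock: 34.7
ee_pos: [0.665, -0.0023, 0.0139]
tcp_rot: [180.0, 0.1, 92.2]
contact_force: [-0.2, -9.7, -0.4]
grip_width: 0.0603
```

Emit:
{"op": "jog_arm", "data": {"motion": [[75, [1, 0, 0], 0], [75, [1, 0, 0], 0]]}}

```text
clock: 34.9
ee_pos: [0.665, -0.0022, 0.0139]
tcp_rot: [180.0, 0.1, 92.2]
contact_force: [-0.9, -17.2, -0.5]
grip_width: 0.0601
```

```bash
python3 go.py 90 20 13.5 90;  python3 - <<'E'
from h import *
p,d=ctrl.camera('scene'); cv2.imwrite('pics/scene12.png',p[:,:,::-1]); crop(p,220,230,370,320,5,'pics/s12.png')
E
```

```text
t 34.9 ee [ 0.665  -0.0022  0.0139] board [90.4 20.3] rot [1.7998e+02 9.0000e-02 9.2240e+01] F [ -0.9 -17.2  -0.5] w 0.0601
shift [-0.3 -0.4  0.4] turn 0.001 world [ 0.6647 -0.0025  0.0135]
```

View pics/s12.png

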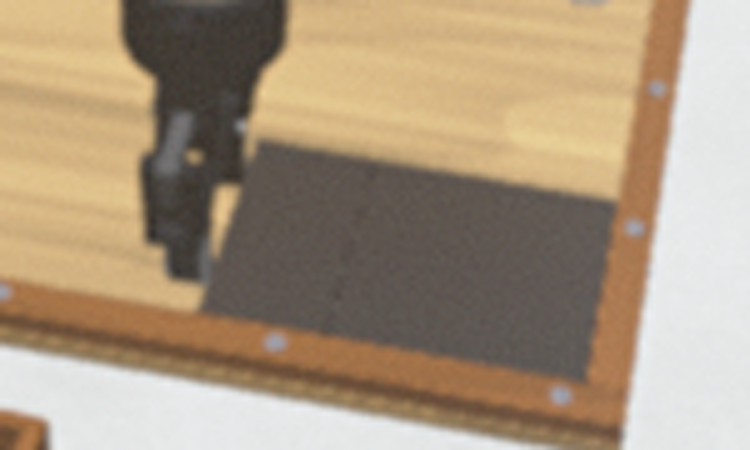

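The gap is closed: 17 N, with the TCP exactly 60 mm short of where it pushed the square tile. I retract and check from both cameras.

Emit:
{"op": "jog_arm", "data": {"motion": [[75, [-6, 0, 0], 0], [75, [-8, 0, -20], 0], [75, [-8, 0, -60], 0], [75, [-30, -20, -60], 1], [75, [-60, -60, -60], -1], [75, [-60, -110, -60], -2.7], [75, [-40, -160, -60], -4.4], [75, [-10, -171, -60], -6.1], [75, [30, -171, -60], -7.8], [75, [70, -171, -60], -9.5], [75, [70, -171, -60], -11.2], [75, [70, -171, -60], -12.9], [75, [70, -171, -60], -14.6], [75, [70, -171, -60], -16.3], [75, [70, -171, -60], -18], [75, [70, -171, -60], -18], [75, [70, -171, -60], -18]]}}

```text
clock: 36.65
ee_pos: [0.4912, 0.0629, 0.0739]
tcp_rot: [180.0, 0.0, -178.0]
contact_force: [-0.6, 0.7, 0.0]
grip_width: 0.0606
```

```bash
python3 go.py 0 90 13.5 180;  python3 - <<'E'
from h import *
from go import BD
p,d=ctrl.camera('scene'); cv2.imwrite('pics/scene13.png',p[:,:,::-1]); crop(p,220,220,370,320,5,'pics/s13.png')
p,d=ctrl.camera('top'); cv2.imwrite('pics/top13.png',p[:,:,::-1]); crop(p,210,110,330,190,6,'pics/t13.png')
E
```

```text
t 36.65 ee [0.4912 0.0629 0.0739] board [-80.7  92.1] rot [ 1.7999e+02  1.0000e-02 -1.7804e+02] F [-0.6  0.7  0. ] w 0.0606
shift [-80.8  -1.7  60.4] turn -0.054 world [0.572  0.0639 0.0135]
```

View pics/s13.png

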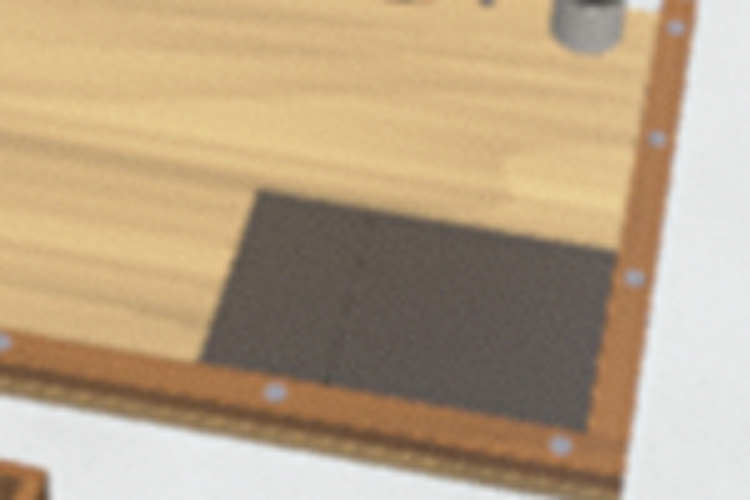

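View pics/t13.png

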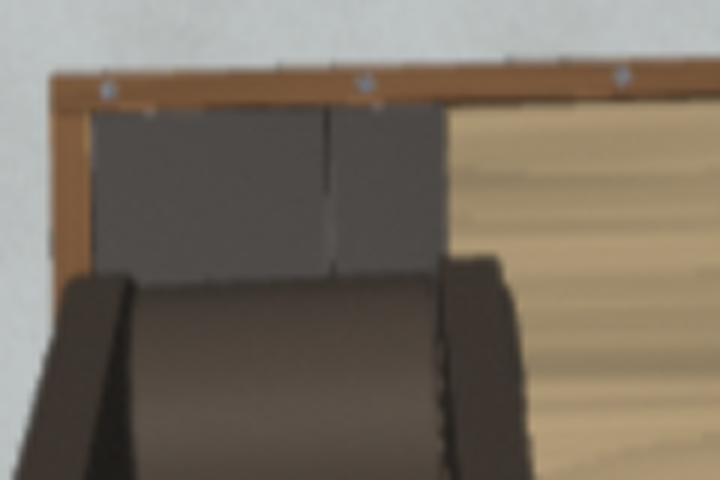

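Both tiles are in the corner. The seam is a thin dark line (top crop x≈328) and the near edges are collinear. I'll do one gentle press with a finger on each tile to confirm both are flush with the far fence.

Emit:
{"op": "jog_arm", "data": {"motion": [[75, [0, -1, 40], -0.05], [75, [0, -1, 54], -0.05], [75, [-10, -1, 58], -0.05], [75, [-30, -1, 59], -0.05], [75, [-50, -1, 59], -0.05], [75, [-70, -1, 59], -0.05], [75, [-82, -1, 59], -0.05], [75, [-90, -1, 59], -0.05], [75, [-92, -1, 59], -0.05], [75, [-92, -1, 59], -0.05], [75, [-92, -1, 59], -0.05]]}}

```text
clock: 37.85
ee_pos: [0.5823, 0.0654, 0.0148]
tcp_rot: [-180.0, -0.1, -177.5]
contact_force: [0.0, -0.1, -0.0]
grip_width: 0.0601
```

```bash
python3 go.py 20.2 90 13.5 180
```

```text
t 37.85 ee [0.5823 0.0654 0.0148] board [10.3 91. ] rot [-1.8000e+02 -5.0000e-02 -1.7755e+02] F [ 0.  -0.1 -0. ] w 0.0601
shift [-9.9 -1.1  1.3] turn 0.044 world [0.5922 0.0647 0.0135]
```

Emit:
{"op": "jog_arm", "data": {"motion": [[75, [-2, 0, 0.5], 0.04], [75, [-4, 0, 0.5], 0.04], [75, [-6, 0, 0.5], 0.04], [75, [-8, 0, 0.5], 0.04], [75, [-8.5, 0, 0.5], 0.04], [75, [-8.5, 0, 0.5], 0.04]]}}

```text
clock: 38.45
ee_pos: [0.5917, 0.0657, 0.0143]
tcp_rot: [-180.0, 0.0, -177.7]
contact_force: [-1.1, -0.8, -0.2]
grip_width: 0.0604
```

Emit:
{"op": "jog_arm", "data": {"motion": [[75, [-1, 0, 0], 0], [75, [-1, 0, 0], 0]]}}

```text
clock: 38.65
ee_pos: [0.5921, 0.0658, 0.0142]
tcp_rot: [-180.0, -0.1, -177.7]
contact_force: [-2.9, -0.2, 1.3]
grip_width: 0.0604
```

Emit:
{"op": "jog_arm", "data": {"motion": [[75, [-1, 0, 0], 0], [75, [-1, 0, 0], 0]]}}

```text
clock: 38.85
ee_pos: [0.5922, 0.0658, 0.0141]
tcp_rot: [-180.0, -0.2, -177.7]
contact_force: [-8.8, -0.6, 5.6]
grip_width: 0.0604
```

Emit:
{"op": "jog_arm", "data": {"motion": [[75, [-1, 0, 0], 0], [75, [-1, 0, 0], 0]]}}

```text
clock: 39.05
ee_pos: [0.5922, 0.0658, 0.014]
tcp_rot: [-180.0, -0.3, -177.7]
contact_force: [-11.1, -1.5, 9.7]
grip_width: 0.0604
```

Both fingers meet resistance right where expected, so both tiles are flush. I retract and move clear for the final look.

Emit:
{"op": "jog_arm", "data": {"motion": [[75, [8, 0, 0], 0], [75, [10, 0, -20], 0], [75, [12, 0, -70], 0], [75, [12, 0, -120], 0], [75, [40, 40, -150], 0], [75, [60, 80, -170], 0], [75, [331, 552, -200], 0], [75, [331, 552, -200], 0], [75, [331, 552, -200], 0], [75, [331, 552, -200], 0], [75, [331, 552, -200], 0], [75, [331, 552, -200], 0], [75, [331, 552, -200], 0], [75, [331, 552, -200], 0], [75, [331, 552, -200], 0], [75, [331, 552, -200], 0], [75, [331, 552, -200], 0], [75, [331, 552, -200], 0], [75, [331, 552, -200], 0], [75, [331, 552, -200], 0]]}}

```text
clock: 41.05
ee_pos: [0.2424, 0.6035, 0.214]
tcp_rot: [-180.0, -0.0, -177.8]
contact_force: [0.5, -1.0, 0.2]
grip_width: 0.0602
```

```bash
python3 - <<'E'
from h import *
from go import BD,rep
rep()
s,d=ctrl.camera('scene'); cv2.imwrite('pics/scene14.png',s[:,:,::-1])
p,d=ctrl.camera('top'); cv2.imwrite('pics/top14.png',p[:,:,::-1]); crop(p,205,105,385,245,4,'pics/t14.png')
b,f=boardfit(p,BD,'top');print('board',b,f)
c=lambda q,yaw=0:np.r_[T(BD,np.array([q+[0.]]))[0][:2],BD[2]]
# combined block 120 x 180
for cam,im in(('top',p),('scene',s)):
    P=im.astype(float); g=P.sum(2)/3
    from scipy import ndimage
    # column/row profiles in board frame on the top face
    xs=np.arange(.02,.165,.0005); ys=np.arange(.02,.225,.0005)
    def prof(pts): 
        q=proj(np.c_[T(BD,np.c_[pts,np.full(len(pts),.027)])],cam); return ndimage.map_coordinates(P[...,0]-P[...,2],[q[:,1],q[:,0]],order=1)
    ne=[]
    for y in(.04,.055,.075,.105,.13,.15,.175,.195):
        v=prof(np.c_[xs,np.full(len(xs),y)]); n=v[:20].mean(); k=np.argmax((v[:60]<(n+5)/2)); ne.append(round(xs[k]*1e3,1))
    print(cam,'near edge',ne)
    re=[]
    for x in(.045,.07,.09,.11,.135):
        v=prof(np.c_[np.full(len(ys),x),ys]); n=v[:12].mean(); k=np.argmax(v[:60]<(n+5)/2); re.append(round(ys[k]*1e3,1))
    print(cam,'right edge',re)
E
```

```text
t 41.05 ee [0.2424 0.6035 0.214 ] board [-308.3  642. ] rot [-1.7996e+02 -1.0000e-02 -1.7775e+02] F [ 0.5 -1.   0.2] w 0.0602
board [ 0.57630109 -0.02517584  0.04056139] 52.88290822515525
top near edge [np.float64(30.0), np.float64(30.0), np.float64(30.0), np.float64(30.5), np.float64(30.0), np.float64(29.5), np.float64(29.5), np.float64(29.5)]
top right edge [np.float64(31.5), np.float64(31.5), np.float64(31.5), np.float64(31.5), np.float64(31.5)]
scene near edge [np.float64(32.5), np.float64(33.0), np.float64(33.0), np.float64(32.5), np.float64(32.5), np.float64(32.5), np.float64(32.5), np.float64(32.0)]
scene right edge [np.float64(34.5), np.float64(34.5), np.float64(35.0), np.float64(34.5), np.float64(34.5)]
```

View pics/t14.png

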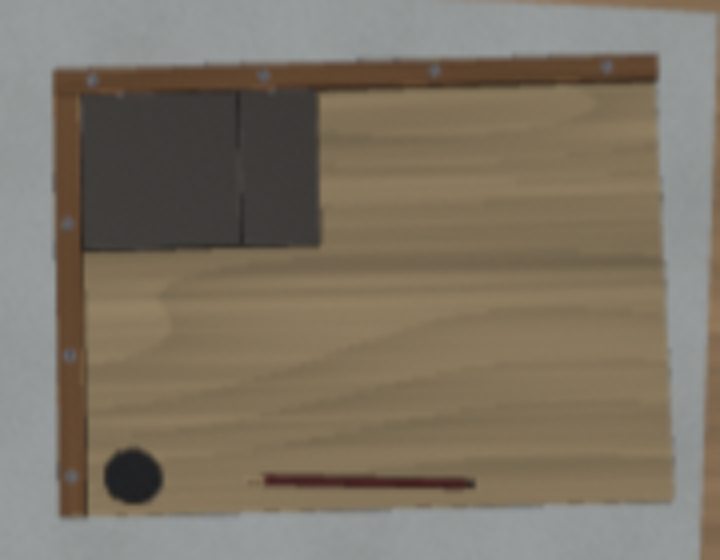

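View pics/top14.png

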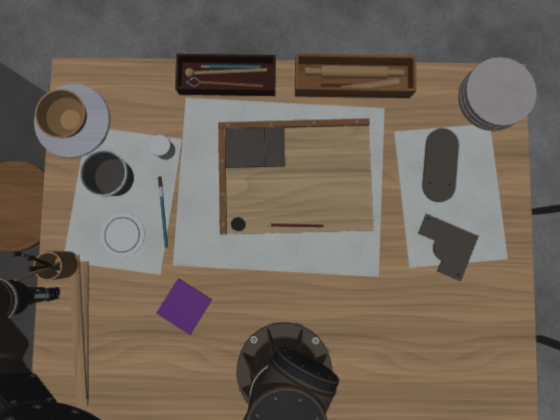

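The final top view shows the square tile in the corner (about (245,146)) and the half tile closed up against it (about (274,146)). The pot, pencil and the other things are where they began. Handing in.

```bash
python3 -c "
from bench import ctrl
print(ctrl.hand_in())"
```

```text
the job is handed in; nothing more can be done
None
```

Both tiles are in the corner and the job is handed in at about 41 s of the 72 s; the hand-in gave no verdict. I pushed the square tile to the far fence and then to the left fence. I pushed the half tile left, then up to the far fence, then closed it against the square tile, and finished with a light press on both near edges.

- **Forces:** the highest push force I read was about 18 N, against the 60 N limit. I only had a reading at the end of each move.
- **Fit by touch:** the final press met resistance where contact with the far fence was expected, to within about 0.1 mm. The closing push on the half tile stopped 60 mm from the square tile's stop, which is exactly the half tile's width.
- **Last pictures:** the near edges line up to within about 1 mm, the right edge is straight, and the seam is a thin dark line. By eye in the top view, the bystanders and the purple tile are where they started.
- **Disagreement:** the two cameras differ by 2 to 3 mm in absolute position, about what their calibration allows. For final seating I relied on the contact readings and how the edges line up.

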